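Swap a push-and-turn safety cap for a pouring spout

ROBOT

A 7-joint arm with a two-finger parallel gripper is mounted at the origin on a cart in front of the work surface, level with it; the furniture and walls round the work are solid. World frame = base frame: x ahead of the robot, y to its left, z up, the work surface at z = 0. Lengths are in m, angles in degrees, forces in N, time in s.
With the tool pointing down it reaches from about 0.4 to 0.85 m from the base axis. Payload 4.4 kg.
Tool frame: the origin (TCP) lies at the very end of the fingers, on their centre line; the grasp point (between the pads) lies behind it (r.grasp_offset is the y of the grasp point in the tool frame, in m); y points along the fingers, x is the direction in which the jaws open and shut, and the axes are right-handed (so a half turn about y gives the same grasp; the last joint's range is limited). The gripper opens to 94 mm and grips with 3 to 60 N. Pads are 16 mm wide; open, the fingers measure 119 mm over their backs; the gripper's body (75 mm by 177 mm) begins 78 mm behind the grasp point.
Start: joints at [70.428, 36.005, 2.206, 86.941, -1.547, 57.084, -1.146], TCP at [0.177, -0.625, 0.205] pointing down, gripper open.
Joint ranges: [-175.42, 175.42], [-21.48, 121.26], [-71.46, 75.88], [10.55, 141.38], [-63.04, 243.04], [13.31, 113.54], [-168.57, 168.57]. Speed limits (degrees/s): [147.25, 147.25, 180, 180, 180, 180, 180].

INTERFACE

Orientations are given as [roll, pitch, yaw] about the fixed x, y, z axes, in that order (R = Rz(yaw) Ry(pitch) Rx(roll)).
In Python, from cell import r gives the robot as it stands.
- The arm moves only by the tool carry_out, never from a script. Its argument "commands" is one flat list of numbers, 7 for each row, row after row: the closure, from 0 (fully open) to 1 (shut), then the shift along the tool's x, y, z in mm, then the turn, a rotation vector about the tool's x, y, z in degrees. In form: [jaw, x, y, z, rx, ry, rz, jaw, x, y, z, rx, ry, rz, ...]. A call has 1 to 20 rows; each row shifts and turns the commanded pose from where the row before left it, along the tool's axes as they then stand; what a row does not reach is not made up. A row lasts 1/12 s, in which the tool goes at most 41.7 mm and 7.16 degrees, less where a joint would pass 70% of its speed; a pose out of reach is approached as far as the arm can. A call with a gripper value outside its range is refused whole. The fingers move at their own pace and stop on an object; "newtons" is the grip in N (left out, the last holds). Time passes only in rows, so rows that do not move let the fingers close. It gives the time, the measured TCP pose, the force and the opening at its end, in the units of the state.
- r.state(): the state, without advancing time (a new reading comes with each control period).
- r.camera(name): name is "scene" or "top"; returns the picture (480x640x3 uint8, blue, green, red); there is no depth.
- r.camera_info(name): a dict with "mtx" (3x3 intrinsics, pixels), "world_from_camera" (4x4, takes a point from camera to world coordinates). Camera axes: x right, y up, looking along -z (the intrinsics and any distortion apply to the point x, -y, -z); pixel columns grow to the right and rows downward; lengths in m; the calibration is good to about 2 mm. A picture is of the moment at which its call begins. camera_info takes no time and is no camera call.
- r.sign_off(): hands the job in, once; it reports no verdict.
Trained networks look in the newest picture that a camera, given by its name, has taken for a name from the list of things; names that differ only in an ending like _2 or _b are one class to them, and where a whole thing is asked for, a point or a joint stands for the part that bears it (a point fixed in the world has none). Each returns a list of dicts, best first, with "confidence" (0 to 1); they miss things now and then, are a little off and sometimes report something else, mostly with a low value. They report only what shows in the picture. A call takes as long as a camera call. They do not tell look-alikes from the thing itself.
- r.regions_of(camera, label): "mask" (480x640 bool, what is visible of it) and "box" ([left, top, right, bottom] in pixels, round what is visible of it).
- r.spot_point(camera, label): "location" ([column, row] in pixels: a listed point, or the origin of a listed thing).
The state is a dict: "clock": time; "joint_positions": joint angles; "qd": joint speeds; "joint_torque": joint torques, N m; "eef_pos": TCP position; "tool_rot": TCP orientation; "ft_force": force on the tool from outside, world axes, zero at the start; "ft_torque": the same for the moment, N m; "finger_gap": opening from 0.0 (shut) to 1.0 (fully open).
Only numpy, scipy, OpenCV 4.12 (cv2) and the standard library are available. Lean on these libraries where they do the work, as an engineer would, in place of code of your own. Each camera call takes 0.05 s, during which the arm holds its last target.

TASK

Make the solvent bottle in the wooden well ready for use: press its safety cap down against the spring and, keeping it pressed, turn it anticlockwise until you feel the stop, then lift it off and set it down right way up in the metal dish. Then push the pouring spout (the long tapering nozzle, not the short stopper beside it) fully home in the open neck. The bottle is thin: press with about 22 N, do not twist hard against the stop or pull it up in its well; do not drop the cap or the spout, and leave everything else where it is.

Things in the scene. Friction and masses are not known exactly. Their poses are not given: they have to be found in the camera images.
- stand: Wooden well screwed to the bench, 118 x 118 x 48 mm, with a square pocket 66 x 66 mm whose floor is 8 mm above the bench. Origin: centre of its underside; x and y along its sides, z up. It stands anywhere near the middle of the bench, turned up to 0.5 rad.
- bottle: Pale square plastic bottle, body 64 x 64 x 88 mm, blank labels on two sides, 0.36 kg within 30 %, standing loose in the pocket of the well (1 mm play each side, so it turns 0.03 rad either way and no more). Origin: centre of its underside; z up along the neck, x and y along its sides. Round neck 34 mm outside, 24 mm bore, open 25 mm deep once the cap is off.
- bottle_mouth (a point): Centre of the bottle's mouth, in the plane of the neck rim, 124 mm above the bottle's origin.
- cap: Black ribbed round safety cap, 52 mm across, 42 mm high, 54 g in all, locked on the bottle's neck at the start. Origin: centre of its open lower edge, z up, 105 mm above the bottle's origin when locked. The top 13 mm is solid: grip it there across the diameter, any way round. Not let go by the catches, it pulls the bottle up with it; freed, its skirt clears the neck after 20 mm of lift.
- cap_top (a point): Centre of the cap's flat top, 42 mm above its origin. An inner spring pushes the cap up with about 3 N when locked and 4 N more per mm pressed: it must go down 4 mm (about 19 N) to pass the catches and is hard down at 5.5 mm (about 25 N). Pressed, it drags with 0.1 to 0.3 N m as it turns; more means the stop, where 0.5 N m on top of a 22 N press is plenty.
- bottle_catch (a point): Point on the neck's axis, 110 mm above the bottle's origin, at the two bayonet ledges under the cap. Pressed, the inner cap turns anticlockwise seen from above past the catches, is free to lift from 27 degrees on and meets a firm stop at 33. The black shell has 46 degrees of idle play on the inner cap, and how much of it lies ahead cannot be seen: turn 27 to 85 degrees, until the stop is felt.
- dish: Round shallow bare-metal dish fixed to the bench, 124 mm across the rim, 16 mm high, inner floor 4 mm above the bench and about 100 mm across. Origin: centre of its underside. It lies on the left or on the right of the well.
- rack: Pale wooden nozzle block fixed to the bench, 58 x 150 x 34 mm, with two round holes 24.5 mm in diameter and 26 mm deep, 84 mm apart along its y axis (42 mm either side of its middle). Origin: centre of its underside. It lies on the other side of the well from the dish.
- spout: Grey plastic pouring spout, 78 mm long, 30 g, upright in one hole of the nozzle block. Origin: centre of the lower end of its plug, z up. Plug 21 mm across, 19 mm long, nose tapered to 14 mm; flange 32 mm across (19 to 23 mm up); straight body 18 mm across (23 to 46 mm up: grip here); taper to 8 mm at 78 mm. Starts 15 mm above the bench; home in the bottle it is 105 mm above the bottle's origin.
- stopper: Grey blind stopper with the same plug and flange as the spout but only a short round knob 23 mm wide on top, 50 mm in all, standing in the other hole of the nozzle block. It is not wanted. Origin: centre of the lower end of its plug, z up.
- oil: Bystander: small white oil bottle with a red needle spout, 33 mm in diameter, 105 mm tall, standing behind the well to the right; origin under its middle.
- pads: Bystander: stack of tan leather pads, 35 x 36 x 23 mm, behind the well to the left; origin under its middle.
There are look-alikes about, which are no part of the job. Leave any pink look-alike of the spout alone. Leave any red look-alike of the part that bears cap alone.

How it is judged:
By the outcome, as a careful person would: the job done as asked, in the order asked, and still so for the second after the job is handed in, with the robot touching nothing.
It also fails if it takes over 64 s, if anything falls off the work surface, if the arm or the gripper's body presses on something with over 40 N, if the wrist force passes 120 N, or if a joint passes its speed limit or range.

## Working session

There is one attempt and no reset: what is moved stays moved. The work goes in short steps, Python scripts to look and compute and a tool call to move; the robot and the scene stay as the last step left them, time stands still between calls to the robot, and variables do not carry over. Pictures are saved under pics/ and viewed, and the job is handed in when it is done.

Besides the shell and the picture viewer there is one more tool, called after "Call:" as name(argument=value, ...) on one line, values as JSON. carry_out: Moves the arm, as the interface text tells. Its arguments: {"type":"object","properties":{"commands":{"type":"array","items":{"type":"number"}},"newtons":{"type":"number"}},"required":["commands"]}

```bash
ls; mkdir -p pics
python3 - <<'E'
from cell import r
import cv2
print(r.state()); print(r.grasp_offset)
for c in("scene","top"):
    im=r.camera(c); cv2.imwrite(f"pics/{c}0.png",im); print(c,r.camera_info(c))
E
```

```text
pics
{'clock': 0.0, 'joint_positions': array([70.42879346, 36.05516201,  2.20398421, 86.99313971, -1.54472915,
       57.08458996, -1.14546767]), 'qd': array([ 3.30571404e-02, -8.85176005e-02,  3.03145306e-02, -4.06879428e-02,
        6.18644355e-03,  3.30544113e-03,  8.33778900e-05]), 'joint_torque': array([-3.73289640e-04, -5.49724460e+01,  1.14332981e+00, -1.86634058e+01,
       -5.22307120e-02,  2.37360393e-02,  1.64277772e-04]), 'eef_pos': array([ 0.17682266, -0.62482028,  0.20461302]), 'tool_rot': array([-90.00383949,   0.1031203 , -74.19826727]), 'ft_force': array([ 0.34549518, -0.22969457,  0.71576282]), 'ft_torque': array([0.04969361, 0.03910708, 0.01675881]), 'finger_gap': 1.0029520494978508}
-0.0188
scene {'mtx': array([[613.20803226,   0.        , 311.48190614],
       [  0.        , 613.20803226, 239.90868608],
       [  0.        ,   0.        ,   1.        ]]), 'world_from_camera': array([[-0.80516916,  0.43193853, -0.40636403, -0.03030399],
       [-0.59281771, -0.56723378,  0.57167561,  0.81997917],
       [ 0.01642532,  0.70119537,  0.71277996,  1.13898992],
       [ 0.        ,  0.        ,  0.        ,  1.        ]])}
top {'mtx': array([[624.79149107,   0.        , 311.89453201],
       [  0.        , 624.79149107, 248.4684534 ],
       [  0.        ,   0.        ,   1.        ]]), 'world_from_camera': array([[ 0.01965105,  0.99749695, -0.06792395,  0.47624687],
       [-0.99961238,  0.02094188,  0.01834454,  0.02040161],
       [ 0.01972108,  0.06753713,  0.99752184,  1.50011753],
       [ 0.        ,  0.        ,  0.        ,  1.        ]])}
```

View pics/scene0.png

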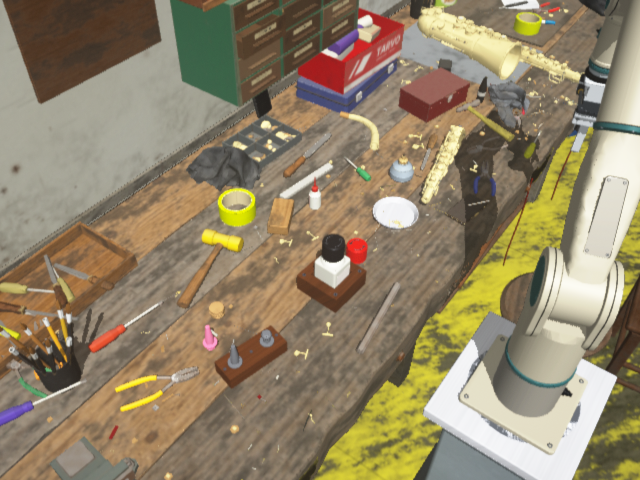

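View pics/top0.png

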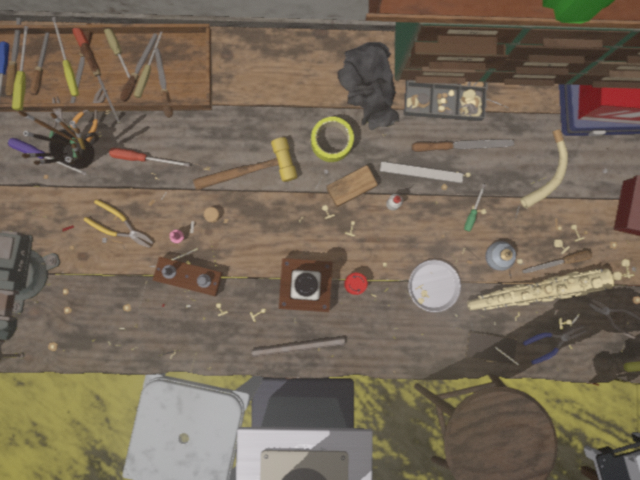

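The scene view shows the black cap on the white bottle at about (333,246), the rack at (250,355) with the spout at (235,350) and the stopper at (266,337), and the dish at (396,212). The red and pink look-alikes are at (357,250) and (210,338). The top view shows the cap at (306,284), the spout at (168,270), the stopper at (204,279) and the dish at (434,286).

```bash
cat > h.py <<'E'
import numpy as np
from cell import r
I={c:r.camera_info(c) for c in("scene","top")}
def proj(c,p):
    T=np.linalg.inv(I[c]["world_from_camera"]);q=T[:3,:3]@np.array(p,float)+T[:3,3]
    u=I[c]["mtx"]@np.array([q[0],-q[1],-q[2]]);return u[:2]/u[2]
def ray(c,uv):
    d=np.linalg.inv(I[c]["mtx"])@np.array([uv[0],uv[1],1.]);d=np.array([d[0],-d[1],-d[2]])
    W=I[c]["world_from_camera"];d=W[:3,:3]@d;return W[:3,3],d/np.linalg.norm(d)
def atz(c,uv,z):
    o,d=ray(c,uv);return o+d*(z-o[2])/d[2]
def tri(a,b):
    A=np.zeros((3,3));y=np.zeros(3)
    for c,uv in(("scene",a),("top",b)):
        o,d=ray(c,uv);M=np.eye(3)-np.outer(d,d);A+=M;y+=M@o
    return np.linalg.solve(A,y)
E
python3 - <<'E'
from h import *
z0=dict(stand=0,bottle=.008,bottle_catch=.118,cap=.113,cap_top=.155,dish=0,rack=0,spout=.015,stopper=.015,oil=0,pads=0)
for n in z0:
    L={}
    for c in("scene","top"):
        L[c]=r.spot_point(c,n)
        print(n,c,[(np.round(d["location"],1).tolist(),round(d["confidence"],2),atz(c,d["location"],z0[n]).round(4)[:2].tolist()) for d in L[c][:3]])
    if L["scene"] and L["top"]: print("   tri",tri(L["scene"][0]["location"],L["top"][0]["location"]).round(4))
print(r.state()["clock"])
E
```

```text
stand scene []
stand top [([303.6, 287.6], 0.97, [0.484, 0.0108])]
bottle scene [([333.1, 280.1], 0.85, [0.4913, -0.0085])]
bottle top [([306.5, 287.3], 0.7, [0.4848, 0.004])]
   tri [0.4842 0.0039 0.0245]
bottle_catch scene [([336.2, 252.7], 0.67, [0.4823, -0.0001])]
bottle_catch top [([302.9, 287.7], 0.65, [0.4832, 0.0131]), ([306.5, 282.6], 0.18, [0.4946, 0.0054])]
   tri [0.4798 0.0112 0.1295]
cap scene [([329.7, 253.6], 0.88, [0.4951, 0.0073]), ([357.1, 255.2], 0.67, [0.4421, -0.0267]), ([396.6, 216.9], 0.35, [0.4358, -0.1926])]
cap top [([356.5, 285.5], 0.81, [0.4904, -0.1057]), ([303.8, 282.7], 0.56, [0.4943, 0.0113])]
   tri [ 0.5197 -0.0946  0.0115]
cap_top scene [([332.9, 242.1], 0.94, [0.4883, 0.0072]), ([357.1, 243.6], 0.66, [0.4424, -0.0218])]
cap_top top [([306.0, 284.2], 0.91, [0.4906, 0.0068]), ([391.3, 204.9], 0.32, [0.6664, -0.1751])]
   tri [0.4899 0.0063 0.1534]
dish scene [([398.9, 219.0], 0.8, [0.4779, -0.3008]), ([252.0, 361.7], 0.36, [0.5016, 0.2843]), ([218.3, 315.2], 0.34, [0.6458, 0.2345])]
dish top [([433.4, 286.3], 0.85, [0.4933, -0.3014])]
   tri [ 0.487
[... 182 characters left out ...]
], 0.76, [0.5798, 0.3184]), ([232.7, 367.7], 0.58, [0.5177, 0.3274]), ([314.6, 207.6], 0.48, [0.6767, -0.1856])]
spout top [([172.8, 273.6], 0.6, [0.5109, 0.321]), ([178.0, 238.9], 0.53, [0.5935, 0.3116])]
   tri [0.5297 0.3272 0.0669]
stopper scene [([268.9, 345.3], 0.65, [0.4924, 0.2367])]
stopper top [([201.8, 279.2], 0.58, [0.499, 0.2522])]
   tri [0.493  0.2464 0.0269]
oil scene [([313.3, 208.7], 0.57, [0.6863, -0.1933]), ([254.2, 361.2], 0.55, [0.4986, 0.2804])]
oil top [([389.6, 200.1], 0.59, [0.6999, -0.1934])]
   tri [ 0.6963 -0.1975 -0.008 ]
pads scene [([217.8, 314.7], 0.65, [0.6477, 0.2341])]
pads top [([213.4, 214.9], 0.74, [0.6544, 0.2316])]
   tri [ 0.6537  0.2314 -0.0071]
1.2
```

Run:
```python
import cv2
s=cv2.imread("pics/scene0.png");t=cv2.imread("pics/top0.png")
cv2.imwrite("pics/sc.png",cv2.resize(s[190:390,190:430],None,fx=3.3,fy=3,interpolation=cv2.INTER_CUBIC)[:600,:800])
cv2.imwrite("pics/tc.png",cv2.resize(t[225:345,140:380],None,fx=3.3,fy=3.3,interpolation=cv2.INTER_CUBIC))
```

```text
(no output)
```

View pics/sc.png

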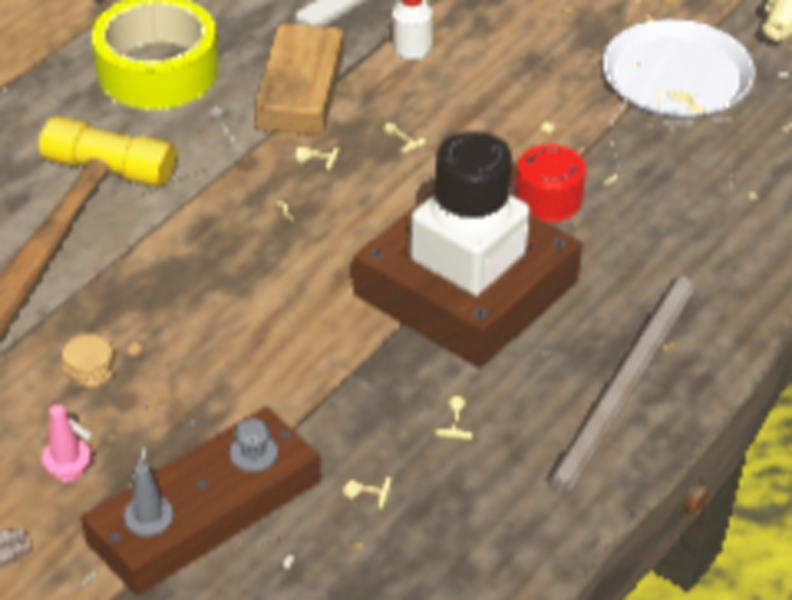

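View pics/tc.png

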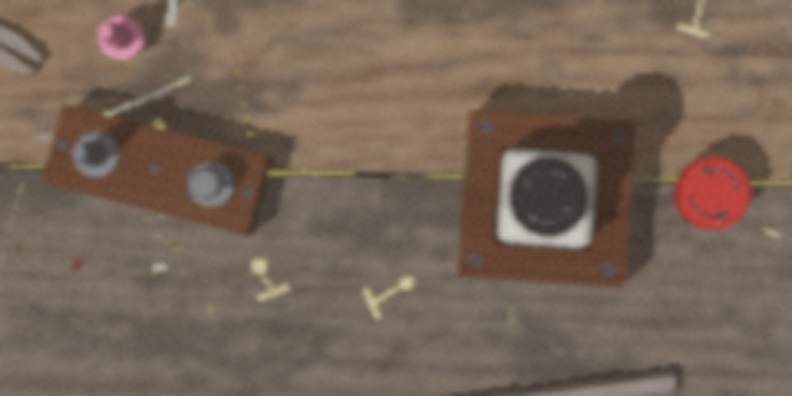

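```bash
cat > fit.py <<'E'
from h import *
import cv2
from scipy.optimize import minimize
def cyl(x,y,sec):  # sec list of (z,r)
    a=np.linspace(0,2*np.pi,48,endpoint=False)
    return [np.c_[x+q*np.cos(a),y+q*np.sin(a),np.full(48,z)] for z,q in sec]
def sil(c,x,y,sec,S=8,box=None):
    l,t,w,h=box;m=np.zeros((h*S,w*S),np.uint8);C=cyl(x,y,sec)
    P=[np.array([(proj(c,p)-[l,t]+.5)*S for p in q],np.float32) for q in C]
    for i in range(len(P)-1):
        cv2.fillPoly(m,[cv2.convexHull(np.r_[P[i],P[i+1]]).astype(np.int32)],255)
    return cv2.resize(m,(w,h),interpolation=cv2.INTER_AREA)/255.
def fit(c,mask,x,y,sec):
    ys,xs=np.where(mask);l,t=xs.min()-8,ys.min()-8;w,h=xs.max()-l+9,ys.max()-t+9
    M=mask[t:t+h,l:l+w].astype(float);b=(l,t,w,h)
    f=lambda p:((sil(c,p[0]/1e3,p[1]/1e3,sec,box=b)-M)**2).sum()/M.sum()
    R=minimize(f,[x*1e3,y*1e3],method="Nelder-Mead",options=dict(initial_simplex=[[x*1e3,y*1e3],[x*1e3+6,y*1e3],[x*1e3,y*1e3+6]],xatol=.1,fatol=1e-4))
    return R.x.round(1),round(R.fun,3),int(mask.sum())
E
python3 - <<'E'
from fit import *
sec=dict(cap=[(.113,.026),(.155,.026)],dish=[(0,.05),(.016,.062)],spout=[(.034,.016),(.038,.016),(.038,.009),(.061,.009),(.093,.004)],stopper=[(.034,.016),(.038,.016),(.038,.0115),(.065,.0115)])
g=dict(cap=(.490,.0065),dish=(.49,-.303),spout=(.514,.325),stopper=(.495,.245))
for n in sec:
    for c in("scene","top"):
        for d in r.regions_of(c,n)[:3]:
            m=d["mask"]
            if m.sum()<20: continue
            ys,xs=np.where(m);zc=np.mean([s[0] for s in sec[n]])
            e=proj(c,[*g[n],zc])-[xs.mean(),ys.mean()]
            if np.hypot(*e)>12: continue
            print(n,c,round(d["confidence"],2),fit(c,m,*g[n],sec[n]))
            np.save(f"pics/{n}_{c}.npy",m)
E
```

```text
cap scene 0.78 (array([490.5,   4.1]), np.float64(0.042), 573)
cap top 0.82 (array([490.5,   8.4]), np.float64(0.035), 441)
dish scene 0.56 (array([ 494.4, -305. ]), np.float64(0.017), 1178)
dish top 0.85 (array([ 494.4, -298.8]), np.float64(0.025), 2074)
spout scene 0.73 (array([515.9, 321.4]), np.float64(0.112), 207)
spout top 0.5 (array([515.2, 327.2]), np.float64(0.032), 148)
stopper scene 0.64 (array([495.8, 240.4]), np.float64(0.077), 200)
stopper top 0.64 (array([496.4, 246. ]), np.float64(0.235), 118)
```

Call:
carry_out(commands=[0, 0, 0, 0, 0, 5.3, 0, 0, 0, 0, 0, 0, 5.3, 0, 0, 0, 0, 0, 0, 5.2, 0, 0, -20, 0, 10, 0, 0, 0, 0, -32, 0, 16, 0, 0, 0, 0, -32, 0, 16, 0, 0, 0, 0, -32, 0, 16, 0, 0, 0, 0, -32, 0, 16, 0, 0, 0, 0, -32, 0, 16, 0, 0, 0, 0, -32, 0, 16, 0, 0, 0, 0, -32, 0, 16, 0, 0, 0, 0, -32, 0, 16, 0, 0, 0, 0, -32, 0, 16, 0, 0, 0, 0, -32, 0, 16, 0, 0, 0, 0, -32, 0, 16, 0, 0, 0, 0, -32, 0, 16, 0, 0, 0, 0, -32, 0, 16, 0, 0, 0, 0, -32, 0, 16, 0, 0, 0, 0, -32, 0, 16, 0, 0, 0, 0, 0, 0, 0, 0, 0, 0], newtons=10)

```text
clock: 3.27
eef_pos: [0.4307, -0.1184, 0.2058]
tool_rot: [-89.8, 0.2, -89.4]
ft_force: [-0.2, -0.2, 1.0]
finger_gap: 1.001
```

Call:
carry_out(commands=[0, -20, 0, 10, 0, 0, 0, 0, -30, 0, 14, 0, 0, 0, 0, -30, 0, 14, 0, 0, 0, 0, -30, 0, 14, 0, 0, 0, 0, -14.6, 0, 7.8, 0, 0, 0, 0, 0, 0, 0, 0, 0.6, 0, 0, 0, 0, 0, 0, 0, 0])

```text
clock: 3.85
eef_pos: [0.4868, -0.0008, 0.2054]
tool_rot: [-90.0, -0.0, -90.5]
ft_force: [0.5, -0.3, -0.4]
finger_gap: 0.999
```

Run:
```python
from h import *
import cv2
s=r.state();print(s)
for c in("scene","top"):
    im=r.camera(c);p=proj(c,s["eef_pos"]);print(c,p)
    u,v=p.astype(int);k=im[v-60:v+60,u-80:u+80]
    cv2.imwrite(f"pics/{c}1.png",cv2.resize(k,None,fx=5,fy=5,interpolation=cv2.INTER_CUBIC))
```

```text
{'clock': 3.85, 'joint_positions': array([ -4.57665245,  22.77163864,   1.85276175, 112.36575445,
        -0.98692626,  44.89298543, -92.70324924]), 'qd': array([ 1.91953145, -0.54738128,  1.4260575 ,  1.36043264,  0.58942211,
        0.17389916,  0.83943626]), 'joint_torque': array([ -1.51873235, -39.29534554,  -0.2255686 , -16.38247311,
        -0.15707958,  -0.17295083,  -0.12217855]), 'eef_pos': array([ 0.48680771, -0.00075683,  0.20540742]), 'tool_rot': array([-9.00141934e+01, -2.13619877e-02, -9.05344206e+01]), 'ft_force': array([ 0.45287368, -0.33590328, -0.35516629]), 'ft_torque': array([ 0.01632341, -0.00825174,  0.02191972]), 'finger_gap': 0.9986279308962889}
scene [336.49324955 224.27447194]
top [309.87636313 285.85601406]
```

View pics/scene1.png

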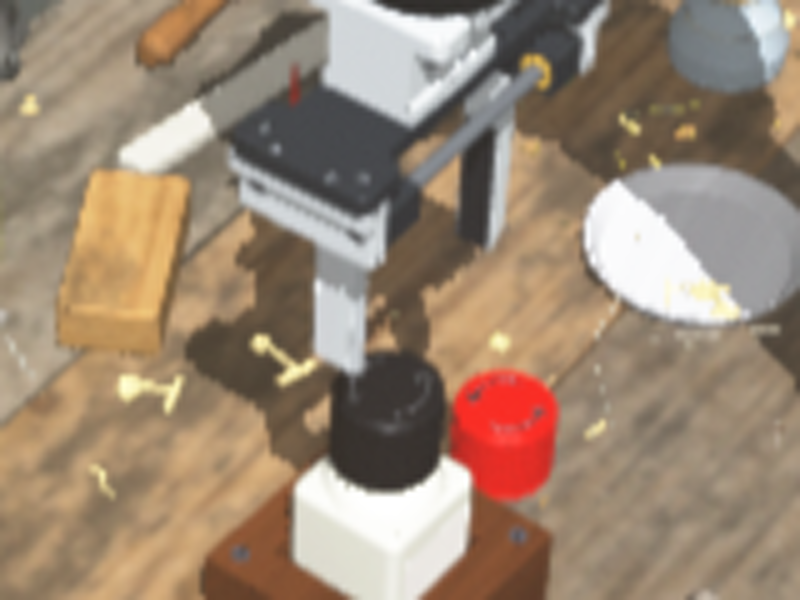

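View pics/top1.png

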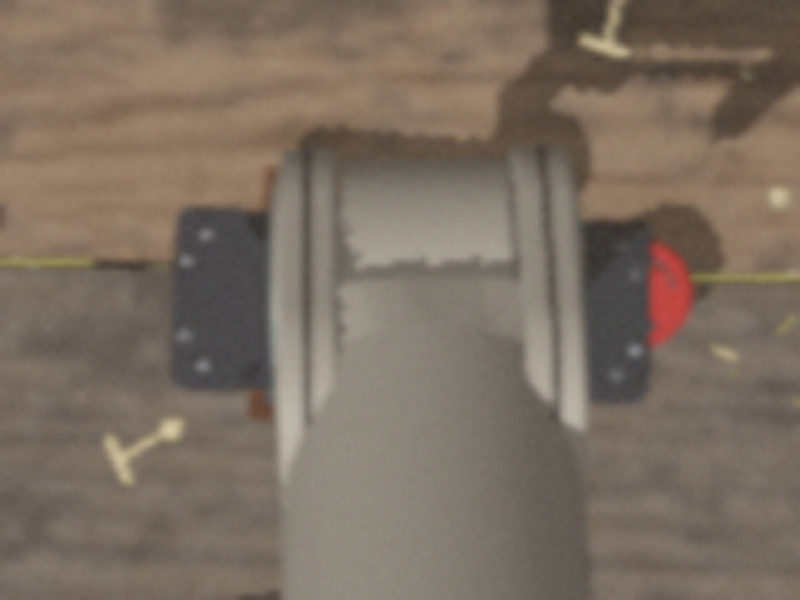

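Run:
```python
from h import *
import cv2
s=r.state();print(s["clock"],s["eef_pos"],s["tool_rot"])
e=s["eef_pos"]
for z in(.30,.32,.34,.36): print(z,proj("top",[e[0],e[1],z]))
# finger (left/+y) tip corners in scene: +y finger inner face y=e+47mm, outer 59.5
for y in(.047,.0595):
    for x in(-.008,.008): print(y,x,((proj("scene",[e[0]+x,e[1]+y,e[2]])-[336-80,224-60])*5).round())
for y in(-.047,-.0595):
    for x in(-.008,.008): print(y,x,((proj("scene",[e[0]+x,e[1]+y,e[2]])-[336-80,224-60])*5).round())
```

```text
3.95 [ 0.48614703 -0.00247549  0.20544101] [-9.00381432e+01 -5.45820916e-02 -9.07011687e+01]
0.3 [311.57915583 285.8318783 ]
0.32 [311.78295994 285.74826881]
0.34 [311.99378444 285.66177924]
0.36 [312.21199844 285.57225818]
0.047 -0.008 [359. 368.]
0.047 0.008 [329. 352.]
0.0595 -0.008 [342. 385.]
0.0595 0.008 [312. 369.]
-0.047 -0.008 [481. 249.]
-0.047 0.008 [451. 234.]
-0.0595 -0.008 [496. 234.]
-0.0595 0.008 [466. 219.]
```

Run:
```python
from h import *
import cv2
k=cv2.imread("pics/scene1.png")[200:420,260:560]
cv2.imwrite("pics/scene1z.png",cv2.resize(k,None,fx=2.6,fy=2.6))
```

```text
(no output)
```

View pics/scene1z.png

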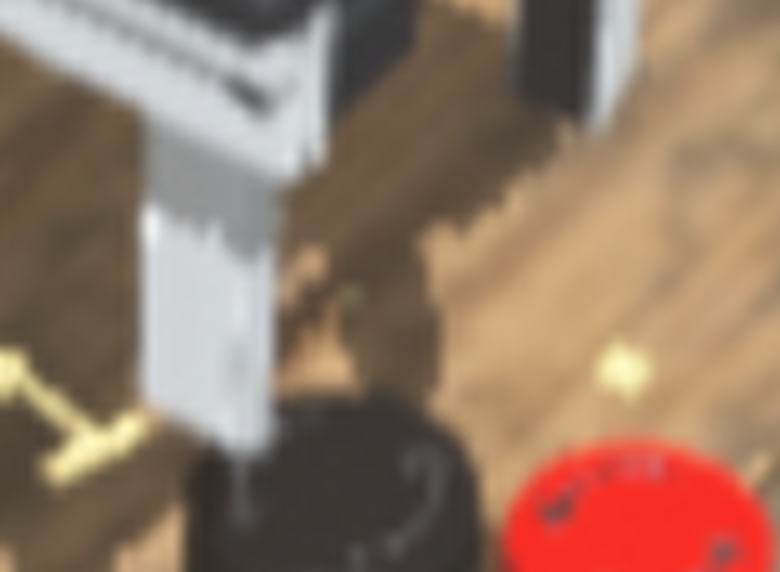

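Call:
carry_out(commands=[0, -5, 0, 2.2, 0, -0.7, 0, 0, -5, 0, 2.2, 0, 0, 0, 0, 0, 10, 0, 0, 0, 0, 0, 0, 0, 0, 0, 0, 0, 0, 0, 0, 0, 0, 0, 0])

```text
clock: 4.37
eef_pos: [0.4909, 0.0089, 0.1953]
tool_rot: [-90.1, -0.0, -89.9]
ft_force: [0.3, 0.4, 1.0]
finger_gap: 0.999
```

Call:
carry_out(commands=[0.2, 0, 10, 0, 0, 0, 0, 0.3, 0, 18, 0, 0, 0, 0, 0.3, 0, 18, 0, 0, 0, 0, 0.3, 0, 12, 0, 0, 0, 0, 0.3, 0, 6, 0, 0, 0, 0, 0.3, 0, 0, 0, 0, 0, 0, 0.3, 0, 0, 0, 0, 0, 0], newtons=3)

```text
clock: 4.95
eef_pos: [0.4915, 0.009, 0.1318]
tool_rot: [-90.0, -0.0, -89.9]
ft_force: [0.3, -0.4, -0.2]
finger_gap: 0.703
```

Run:
```python
from h import *
import cv2
s=r.state();print(s)
c="scene"
im=r.camera(c);p=proj(c,s["eef_pos"]);print(c,p)
u,v=p.astype(int);k=im[v-60:v+60,u-80:u+80]
cv2.imwrite(f"pics/{c}2.png",cv2.resize(k,None,fx=5,fy=5,interpolation=cv2.INTER_CUBIC))
```

```text
{'clock': 4.95, 'joint_positions': array([ -5.1724439 ,  29.47742541,   1.21187227, 116.1937714 ,
        -1.04987007,  34.32403296, -93.16212911]), 'qd': array([-0.03379984, -0.80816318,  0.02774271, -0.5057027 ,  0.04017187,
        0.09485151,  0.01018106]), 'joint_torque': array([ 3.81440375e-03, -4.22248399e+01,  7.55818281e-01, -1.23329481e+01,
       -7.09495307e-04, -7.32293632e-02,  2.51307274e-04]), 'eef_pos': array([0.49153271, 0.0090216 , 0.13182712]), 'tool_rot': array([-8.99849927e+01, -3.28852276e-03, -8.99116444e+01]), 'ft_force': array([ 0.2965809 , -0.39641195, -0.19698966]), 'ft_torque': array([ 0.05150398, -0.07737547,  0.03250233]), 'finger_gap': 0.7032127732020842}
scene [330.86111638 249.06755039]
```

View pics/scene2.png

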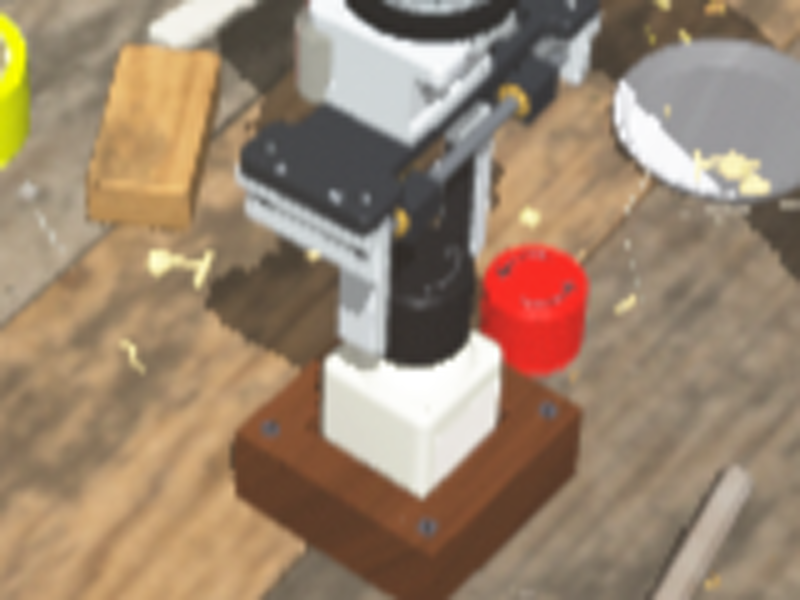

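The fingers straddle the cap, at about (430,300) in the crop, with the pads beside its upper part. Next I close lightly to find the centre.

Call:
carry_out(commands=[0.4, 0, 0, 0, 0, 0, 0, 0.43, 0, 0, 0, 0, 0, 0, 0.43, 0, 0, 0, 0, 0, 0], newtons=3)

```text
clock: 5.25
eef_pos: [0.4918, 0.0088, 0.1322]
tool_rot: [-89.9, -0.0, -89.9]
ft_force: [0.5, -2.0, 1.6]
finger_gap: 0.57
```

Call:
carry_out(commands=[0.5, 0, 0, 0, 0, 0, 0, 0.5, 0, 0, 0, 0, 0, 0, 0.5, 0, 0, 0, 0, 0, 0], newtons=3)

```text
clock: 5.5
eef_pos: [0.4918, 0.0088, 0.1319]
tool_rot: [-89.9, -0.0, -89.9]
ft_force: [-0.4, -2.0, 3.4]
finger_gap: 0.552
```

Call:
carry_out(commands=[0.5, 0.7, 0, 0, 0, 0, 0, 0.5, 0, 0, 0, 0, 0, 0, 0.5, 0, 0, 0, 0, 0, 0])

```text
clock: 5.75
eef_pos: [0.4917, 0.0083, 0.1317]
tool_rot: [-90.0, -0.0, -89.9]
ft_force: [0.5, -1.3, 3.7]
finger_gap: 0.549
```

Call:
carry_out(commands=[0.5, 0.7, 0, 0, 0, 0, 0, 0.5, 0, 0, 0, 0, 0, 0, 0.5, 0, 0, 0, 0, 0, 0])

```text
clock: 6.0
eef_pos: [0.4915, 0.0077, 0.1315]
tool_rot: [-90.0, 0.0, -89.9]
ft_force: [1.4, -1.7, 3.4]
finger_gap: 0.551
```

Call:
carry_out(commands=[0.6, 0.3, 0, 0, 0, 0, 0, 0.6, 0, 0, 0, 0, 0, 0, 0.6, 0, 0, 0, 0, 0, 0, 0.6, 0, 0, 0, 0, 0, 0], newtons=58)

```text
clock: 6.33
eef_pos: [0.4914, 0.0075, 0.1315]
tool_rot: [-90.0, 0.0, -89.9]
ft_force: [0.4, -1.9, 2.7]
finger_gap: 0.544
```

Call:
carry_out(commands=[0.6, 0, 1, 0, 0, 0, 0, 0.6, 0, 1, 0, 0, 0, 0, 0.6, 0, 0.5, 0, 0, 0, 0, 0.6, 0, 0, 0, 0, 0, 0, 0.6, 0, 0, 0, 0, 0, 0])

```text
clock: 6.75
eef_pos: [0.4917, 0.007, 0.1296]
tool_rot: [-89.9, -0.0, -89.9]
ft_force: [-0.3, -2.6, 10.7]
finger_gap: 0.543
```

Run:
```python
from h import *
s=r.state();print(s["eef_pos"],s["ft_force"],s["ft_torque"])
```

```text
[0.49170674 0.0070452  0.12962126] [-0.30957512 -2.62859947 10.72140789] [-0.46877676 -0.01683166  0.02010466]
```

Call:
carry_out(commands=[0.6, 0.4, 1, 0, 0, 0, 0, 0.6, 0, 1, 0, 0, 0, 0, 0.6, 0, 0.8, 0, 0, 0, 0, 0.6, 0, 0, 0, 0, 0, 0, 0.6, 0, 0, 0, 0, 0, 0])

```text
clock: 7.17
eef_pos: [0.4918, 0.0066, 0.1276]
tool_rot: [-89.9, -0.0, -89.9]
ft_force: [-1.6, -2.5, 17.2]
finger_gap: 0.543
```

Run:
```python
from h import *
s=r.state();print(s["eef_pos"],s["ft_force"],s["ft_torque"])
```

```text
[0.49181145 0.00658201 0.12756138] [-1.58380631 -2.46469059 17.21298309] [-0.49111768  0.45276914  0.00940462]
```

Call:
carry_out(commands=[0.6, 0.3, 0.9, 0, 0, 0, 0, 0.6, 0, 0.7, 0, 0, 0, 0, 0.6, 0, 0, 0, 0, 0, 0, 0.6, 0, 0, 0, 0, 0, 0])

```text
clock: 7.5
eef_pos: [0.4919, 0.0065, 0.1264]
tool_rot: [-89.9, -0.0, -89.9]
ft_force: [-2.5, -2.5, 21.1]
finger_gap: 0.543
```

Run:
```python
from h import *
s=r.state();print(s["eef_pos"],s["ft_force"],s["ft_torque"])
```

```text
[0.49187427 0.00649161 0.12641309] [-2.50604503 -2.49305979 21.05793891] [-0.37373466  0.62946672  0.00831446]
```

Call:
carry_out(commands=[0.6, 0, 0.2, 0, 0, -4, 0, 0.6, 0, 0, 0, 0, -4, 0, 0.6, 0, 0, 0, 0, -4, 0])

```text
clock: 7.75
eef_pos: [0.4918, 0.0067, 0.1263]
tool_rot: [-89.9, -0.0, -77.7]
ft_force: [-3.3, -2.3, 22.9]
finger_gap: 0.545
```

```bash
cat > st.py <<'E'
from h import *
s=r.state();print(s["clock"],s["eef_pos"].round(4),s["tool_rot"].round(1),s["ft_force"].round(1),s["ft_torque"].round(3),round(s["finger_gap"],3))
E
python3 st.py
```

```text
7.75 [0.4918 0.0067 0.1263] [-89.9  -0.  -77.7] [-3.3 -2.3 22.9] [-0.199  0.761 -0.032] 0.545
```

Call:
carry_out(commands=[0.6, 0, -0.1, -0.4, 0, -5, 0, 0.6, 0, 0, 0, 0, -5, 0, 0.6, 0, 0, 0, 0, -5, 0])

```text
clock: 8.0
eef_pos: [0.4917, 0.0069, 0.1264]
tool_rot: [-89.9, -0.1, -62.7]
ft_force: [-3.1, -1.5, 22.0]
finger_gap: 0.539
```

```bash
python3 st.py
```

```text
8.0 [0.4917 0.0069 0.1264] [-89.9  -0.1 -62.7] [-3.1 -1.5 22. ] [-0.109  0.657 -0.024] 0.539
```

Call:
carry_out(commands=[0.6, 0, 0, -0.3, 0, -5, 0, 0.6, 0, 0, 0, 0, -5, 0])

```text
clock: 8.17
eef_pos: [0.4916, 0.0071, 0.1265]
tool_rot: [-89.9, -0.1, -52.7]
ft_force: [-2.8, -0.4, 20.2]
finger_gap: 0.545
```

```bash
python3 st.py
```

```text
8.1667 [0.4916 0.0071 0.1265] [-89.9  -0.1 -52.7] [-2.8 -0.4 20.2] [ 0.067  0.536 -0.043] 0.545
```

Call:
carry_out(commands=[0.6, 0, 0.5, 0, 0, -4, 0, 0.6, 0, 0.2, 0, 0, -4, 0])

```text
clock: 8.33
eef_pos: [0.4918, 0.0072, 0.1259]
tool_rot: [-89.8, -0.1, -44.7]
ft_force: [-1.4, -0.3, 23.1]
finger_gap: 0.544
```

```bash
python3 st.py
```

```text
8.3333 [0.4918 0.0072 0.1259] [-89.8  -0.1 -44.7] [-1.4 -0.3 23.1] [-0.002  0.634 -0.146] 0.544
```

Call:
carry_out(commands=[0.6, 0, -0.1, 0, 0, -5, 0, 0.6, 0, 0, 0, 0, -5, 0])

```text
clock: 8.5
eef_pos: [0.4917, 0.0074, 0.1261]
tool_rot: [-89.9, -0.1, -34.7]
ft_force: [-2.6, 0.4, 23.2]
finger_gap: 0.542
```

```bash
python3 st.py
```

```text
8.5 [0.4917 0.0074 0.1261] [-89.9  -0.1 -34.7] [-2.6  0.4 23.2] [ 0.155  0.715 -0.167] 0.542
```

Call:
carry_out(commands=[0.6, 0, -0.2, 0, 0, -4, 0, 0.6, 0, 0, 0, 0, -4, 0])

```text
clock: 8.67
eef_pos: [0.4915, 0.0075, 0.1262]
tool_rot: [-89.9, -0.1, -26.7]
ft_force: [-2.2, -0.1, 22.8]
finger_gap: 0.541
```

```bash
python3 st.py
```

```text
8.6667 [0.4915 0.0075 0.1262] [-89.9  -0.1 -26.7] [-2.2 -0.1 22.8] [ 0.03   0.69  -0.169] 0.541
```

Call:
carry_out(commands=[0.6, 0, 0, 0, 0, -3, 0, 0.6, 0, 0, 0, 0, -2, 0])

```text
clock: 8.83
eef_pos: [0.4915, 0.0076, 0.1262]
tool_rot: [-89.9, -0.1, -21.8]
ft_force: [-2.0, 1.1, 22.9]
finger_gap: 0.542
```

```bash
python3 st.py
```

```text
8.8333 [0.4915 0.0076 0.1262] [-89.9  -0.1 -21.8] [-2.   1.1 22.9] [ 0.14   0.756 -0.384] 0.542
```

Call:
carry_out(commands=[0.6, 0, 0, 0, 0, -1, 0, 0.6, 0, 0, 0, 0, 0, 0])

```text
clock: 9.0
eef_pos: [0.4915, 0.0076, 0.1262]
tool_rot: [-89.9, -0.1, -20.9]
ft_force: [-3.1, 0.4, 22.4]
finger_gap: 0.539
```

```bash
python3 st.py
```

```text
9.0 [0.4915 0.0076 0.1262] [-89.9  -0.1 -20.9] [-3.1  0.4 22.4] [ 0.137  0.752 -0.367] 0.539
```

Call:
carry_out(commands=[0.6, 0, 0, 0, 0, -1.5, 0, 0.6, 0, 0, 0, 0, 0, 0])

```text
clock: 9.17
eef_pos: [0.4914, 0.0076, 0.1262]
tool_rot: [-89.9, -0.1, -19.4]
ft_force: [-3.0, 0.4, 23.8]
finger_gap: 0.545
```

```bash
python3 st.py
```

```text
9.1667 [0.4914 0.0076 0.1262] [-89.9  -0.1 -19.4] [-3.   0.4 23.8] [ 0.175  0.794 -0.515] 0.545
```

Call:
carry_out(commands=[0.6, 0, 0, 0, 0, 1.5, 0, 0.6, 0, -2, 0, 0, 0, 0, 0.6, 0, -2, 0, 0, 0, 0, 0.6, 0, -2, 0, 0, 0, 0, 0.6, 0, 0, 0, 0, 0, 0])

```text
clock: 9.58
eef_pos: [0.4911, 0.0076, 0.1308]
tool_rot: [-89.9, -0.0, -20.9]
ft_force: [0.2, 1.1, 9.5]
finger_gap: 0.543
```

```bash
python3 st.py
```

```text
9.5833 [0.4911 0.0076 0.1308] [-89.9  -0.  -20.9] [0.2 1.1 9.5] [ 0.275 -0.007 -0.218] 0.543
```

Call:
carry_out(commands=[0.6, 0, -1, 0, 0, 0, 0, 0.6, 0, -1, 0, 0, 0, 0, 0.6, 0, 0, 0, 0, 0, 0])

```text
clock: 9.83
eef_pos: [0.4903, 0.0072, 0.1318]
tool_rot: [-90.0, 0.1, -20.9]
ft_force: [1.1, 1.9, 0.8]
finger_gap: 0.542
```

Call:
carry_out(commands=[0.6, 0, -1, 0, 0, 0, 0, 0.6, 0, -1, 0, 0, 0, 0, 0.6, 0, 0, 0, 0, 0, 0])

```text
clock: 10.08
eef_pos: [0.4897, 0.0063, 0.1336]
tool_rot: [-90.1, 0.1, -20.9]
ft_force: [0.5, 1.1, -3.6]
finger_gap: 0.539
```

```bash
python3 st.py
```

```text
10.0833 [0.4897 0.0063 0.1336] [-90.1   0.1 -20.9] [ 0.5  1.1 -3.6] [ 0.196 -0.146 -0.184] 0.539
```

Call:
carry_out(commands=[0.6, 0, 1.5, 0, 0, 0, 0, 0.6, 0, 1.5, 0, 0, 2, 0, 0.6, 0, 0, 0, 0, 0, 0])

```text
clock: 10.33
eef_pos: [0.4905, 0.0066, 0.1313]
tool_rot: [-90.0, -0.0, -22.9]
ft_force: [0.1, 1.9, 2.2]
finger_gap: 0.541
```

```bash
python3 st.py
```

```text
10.3333 [0.4905 0.0066 0.1313] [-90.   -0.  -22.9] [0.1 1.9 2.2] [ 0.374  0.003 -0.085] 0.541
```

Call:
carry_out(commands=[0.6, 0, 0, 0, 0, 1, 0, 0.6, 0, -1, 0, 0, 0, 0, 0.6, 0, 0, 0, 0, 0, 0])

```text
clock: 10.58
eef_pos: [0.4905, 0.0064, 0.1322]
tool_rot: [-90.0, -0.0, -23.9]
ft_force: [-0.5, 1.0, 1.0]
finger_gap: 0.537
```

```bash
python3 st.py
```

```text
10.5833 [0.4905 0.0064 0.1322] [-90.   -0.  -23.9] [-0.5  1.   1. ] [ 0.24  -0.098 -0.001] 0.537
```

Call:
carry_out(commands=[0.6, 0, -1, 0, 0, 0, 0, 0.6, 0, 0, 0, 0, 0, 0])

```text
clock: 10.75
eef_pos: [0.4905, 0.0063, 0.1331]
tool_rot: [-90.0, 0.0, -23.9]
ft_force: [-0.0, 1.2, -0.8]
finger_gap: 0.542
```

```bash
python3 st.py
```

```text
10.75 [0.4905 0.0063 0.1331] [-90.    0.  -23.9] [-0.   1.2 -0.8] [ 0.233 -0.187 -0.003] 0.542
```

Call:
carry_out(commands=[0.6, 0, -1, 0, 0, 0, 0, 0.6, 0, 0, 0, 0, 0, 0])

```text
clock: 10.92
eef_pos: [0.4906, 0.0064, 0.1341]
tool_rot: [-90.0, 0.0, -23.9]
ft_force: [0.0, 0.2, -0.3]
finger_gap: 0.543
```

Call:
carry_out(commands=[0.6, 0, -1, 0, 0, 0, 0, 0.6, 0, 0, 0, 0, 0, 0])

```text
clock: 11.08
eef_pos: [0.4906, 0.0065, 0.1352]
tool_rot: [-90.0, 0.0, -23.9]
ft_force: [0.2, 0.7, -1.2]
finger_gap: 0.544
```

```bash
python3 st.py
```

```text
11.0833 [0.4906 0.0065 0.1352] [-90.    0.  -23.9] [ 0.2  0.7 -1.2] [ 0.133 -0.083  0.006] 0.544
```

Call:
carry_out(commands=[0.6, 0, -1.5, 0, 0, 0, 0, 0.6, 0, -1.5, 0, 0, 0, 0, 0.6, 0, 0, 0, 0, 0, 0])

```text
clock: 11.33
eef_pos: [0.4907, 0.0065, 0.1384]
tool_rot: [-90.0, -0.0, -23.9]
ft_force: [0.5, 0.3, -0.1]
finger_gap: 0.541
```

Call:
carry_out(commands=[0.6, 0, -2, 0, 0, 0, 0, 0.6, 0, -2, 0, 0, 0, 0, 0.6, 0, 0, 0, 0, 0, 0])

```text
clock: 11.58
eef_pos: [0.4909, 0.0064, 0.1425]
tool_rot: [-90.0, -0.0, -23.9]
ft_force: [0.2, -0.0, -1.1]
finger_gap: 0.544
```

```bash
python3 st.py
```

```text
11.5833 [0.4909 0.0064 0.1425] [-90.   -0.  -23.9] [ 0.2 -0.  -1.1] [ 0.004 -0.106 -0.038] 0.544
```

Call:
carry_out(commands=[0.6, 0, -5, 0, 0, 0, 0, 0.6, 0, -9, 0, 0, 0, 0, 0.6, 0, -14, 0, 0, 0, 0, 0.6, 0, -16, 0, 0, 0, 0, 0.6, 0, -10, 0, 0, 0, 0, 0.6, 0, -4, 0, 0, 0, 0, 0.6, 0, 0, 0, 0, 0, 0])

```text
clock: 12.17
eef_pos: [0.4912, 0.0064, 0.2012]
tool_rot: [-90.0, -0.1, -23.9]
ft_force: [0.1, 0.7, 0.4]
finger_gap: 0.545
```

```bash
python3 st.py
python3 - <<'E'
from h import *
import cv2
c="scene"
im=r.camera(c);cv2.imwrite(f"pics/{c}3.png",cv2.resize(im[170:320,240:440],None,fx=4,fy=4,interpolation=cv2.INTER_CUBIC))
E
```

```text
12.1667 [0.4912 0.0064 0.2012] [-90.   -0.1 -23.9] [0.1 0.7 0.4] [-0.072 -0.049  0.004] 0.545
```

View pics/scene3.png

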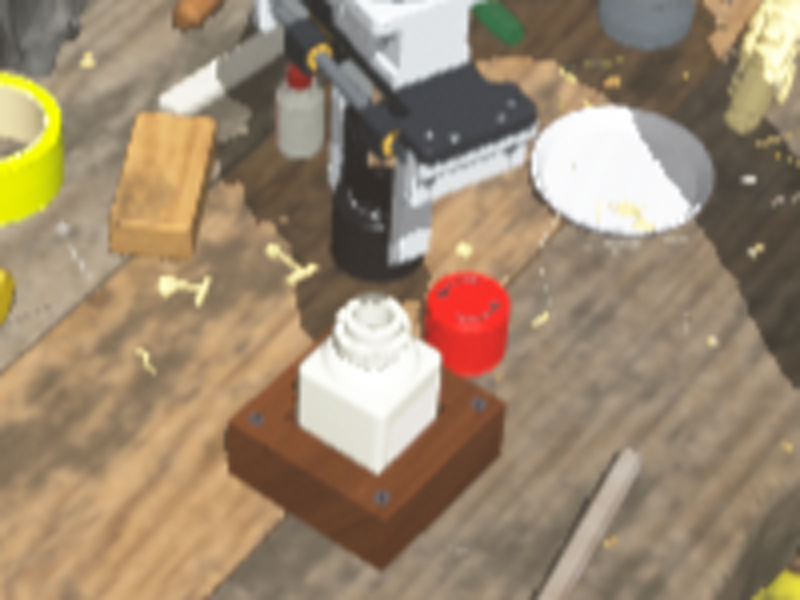

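The picture shows the cap in the jaws at (375,240), the bottle still seated in the well with its neck open at (375,310), and the red look-alike untouched. Next is the dish.

Call:
carry_out(commands=[0.6, 6.4, 0, -14, 0, 0, 0, 0.6, 12.8, 0, -28, 0, 0, 0, 0.6, 12.8, 0, -28, 0, 0, 0, 0.6, 12.8, 0, -28, 0, 0, 0, 0.6, 12.8, 0, -28, 0, 0, 0, 0.6, 12.8, 0, -28, 0, 0, 0, 0.6, 12.8, 0, -28, 0, 0, 0, 0.6, 12.8, 0, -28, 0, 0, 0, 0.6, 12.8, 0, -28, 0, 0, 0, 0.6, 12.8, 0, -28, 0, 0, 0, 0.6, 6.4, 0, -14, 0, 0, 0, 0.6, 0, 0, 0, 0, 0, 0, 0.6, 0, 0, 0, 0, 0, 0])

```text
clock: 13.3
eef_pos: [0.4936, -0.3007, 0.1991]
tool_rot: [-89.9, 0.1, -24.0]
ft_force: [0.1, 0.5, -0.9]
finger_gap: 0.541
```

```bash
python3 st.py
python3 - <<'E'
from fit import *
import cv2
c="scene"
im=r.camera(c);cv2.imwrite(f"pics/{c}4.png",cv2.resize(im[130:280,300:500],None,fx=4,fy=4,interpolation=cv2.INTER_CUBIC))
# bare neck now: mouth estimates
for c in("scene","top"):
    r.camera(c)
    print(c,[(atz(c,d["location"],.132).round(4).tolist(),round(d["confidence"],2)) for d in r.spot_point(c,"bottle_mouth")])
im=r.camera("top");cv2.imwrite("pics/top4.png",cv2.resize(im[230:330,140:340],None,fx=4,fy=4,interpolation=cv2.INTER_CUBIC))
E
```

```text
13.3 [ 0.4936 -0.3007  0.1991] [-89.9   0.1 -24. ] [ 0.1  0.5 -0.9] [ 0.035 -0.069 -0.043] 0.541
scene [([0.4804, 0.0169, 0.132], 0.94)]
top [([0.4918, 0.0018, 0.132], 0.56)]
```

View pics/scene4.png

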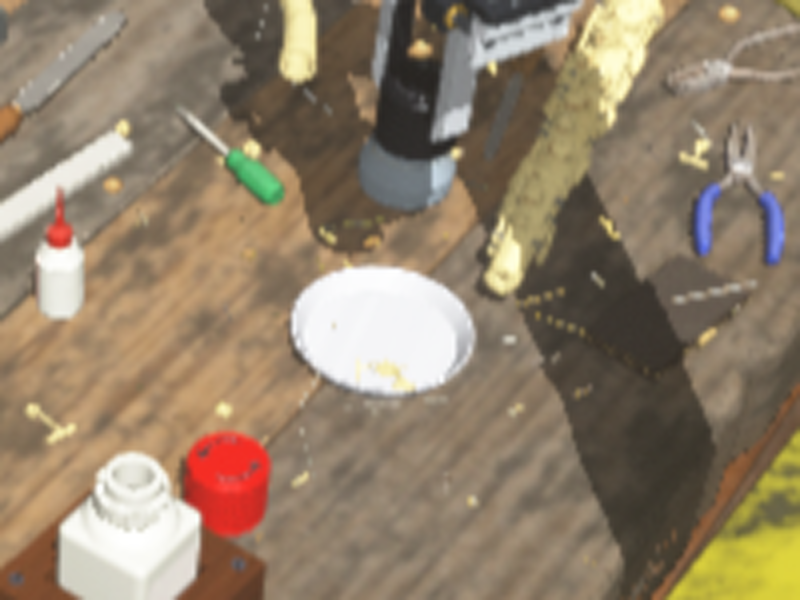

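View pics/top4.png

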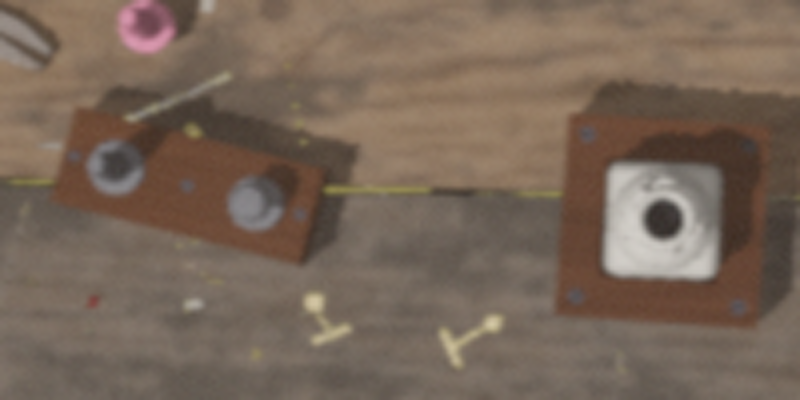

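The scene view shows the cap in the gripper above the dish, with the dish floor at about (383,335) in the crop. The top view shows the open mouth at crop (663,218), which is pixel (305.8,284.5).

Call:
carry_out(commands=[0.6, 0.5, 12, 0.5, 0, 0, 0, 0.6, 0, 24, 0, 0, 0, 0, 0.6, 0, 28, 0, 0, 0, 0, 0.6, 0, 28, 0, 0, 0, 0, 0.6, 0, 28, 0, 0, 0, 0, 0.6, 0, 24, 0, 0, 0, 0, 0.6, 0, 15, 0, 0, 0, 0, 0.6, 0, 6, 0, 0, 0, 0, 0.6, 0, 0, 0, 0, 0, 0])

```text
clock: 14.35
eef_pos: [0.4943, -0.3, 0.0339]
tool_rot: [-90.0, 0.1, -23.8]
ft_force: [0.4, 0.2, 0.0]
finger_gap: 0.544
```

Call:
carry_out(commands=[0.6, 0, 3, 0, 0, 0, 0, 0.6, 0, 3, 0, 0, 0, 0, 0.6, 0, 0, 0, 0, 0, 0])

```text
clock: 14.6
eef_pos: [0.4954, -0.3013, 0.0297]
tool_rot: [-90.0, -0.1, -23.9]
ft_force: [-0.0, -0.1, -0.7]
finger_gap: 0.541
```

```bash
python3 st.py
python3 - <<'E'
from h import *
print(atz("top",(305.75,284.5),.132),atz("scene",(333,250),.132),tri((333,250),(305.75,284.5)))
E
```

```text
14.6 [ 0.4954 -0.3013  0.0297] [-90.   -0.1 -23.9] [-0.  -0.1 -0.7] [-0.051 -0.042  0.029] 0.541
[0.4901865 0.0071228 0.132    ] [0.48589434 0.00861424 0.132     ] [0.48902675 0.00633007 0.12823145]
```

Call:
carry_out(commands=[0.6, 0, 2, 0, 0, 0, 0, 0.6, 0, 1.5, 0, 0, 0, 0, 0.6, 0, 0, 0, 0, 0, 0])

```text
clock: 14.85
eef_pos: [0.4949, -0.3012, 0.0257]
tool_rot: [-90.0, -0.0, -23.9]
ft_force: [-0.0, -0.0, -0.6]
finger_gap: 0.542
```

Call:
carry_out(commands=[0.6, 0, 1.2, 0, 0, 0, 0, 0.6, 0, 0, 0, 0, 0, 0])

```text
clock: 15.02
eef_pos: [0.4948, -0.3011, 0.0243]
tool_rot: [-90.0, 0.0, -23.9]
ft_force: [0.7, 1.0, 0.2]
finger_gap: 0.541
```

Call:
carry_out(commands=[0.6, 0, 1.2, 0, 0, 0, 0, 0.6, 0, 0, 0, 0, 0, 0])

```text
clock: 15.18
eef_pos: [0.4948, -0.301, 0.023]
tool_rot: [-90.0, 0.0, -23.9]
ft_force: [0.9, -0.2, -0.9]
finger_gap: 0.54
```

Call:
carry_out(commands=[0.6, 0, 0.8, 0, 0, 0, 0, 0.6, 0, 0, 0, 0, 0, 0])

```text
clock: 15.35
eef_pos: [0.4949, -0.3011, 0.0226]
tool_rot: [-90.0, -0.0, -23.9]
ft_force: [0.1, 0.6, 2.0]
finger_gap: 0.539
```

Call:
carry_out(commands=[0.6, 0, 0.8, 0, 0, 0, 0, 0.6, 0, 0, 0, 0, 0, 0])

```text
clock: 15.52
eef_pos: [0.4949, -0.3012, 0.0225]
tool_rot: [-90.0, -0.0, -23.9]
ft_force: [-0.9, 1.3, 8.2]
finger_gap: 0.539
```

Call:
carry_out(commands=[0.6, 0, 0.6, 0, 0, 0, 0, 0.6, 0, 0, 0, 0, 0, 0])

```text
clock: 15.68
eef_pos: [0.495, -0.3012, 0.0224]
tool_rot: [-90.0, -0.0, -23.9]
ft_force: [-2.7, 1.2, 12.5]
finger_gap: 0.543
```

Call:
carry_out(commands=[0.6, 0, -1.6, 0, 0, 0, 0, 0.6, 0, 0, 0, 0, 0, 0, 0.35, 0, 0, 0, 0, 0, 0, 0.25, 0, 0, 0, 0, 0, 0, 0.2, 0, 0, 0, 0, 0, 0, 0.2, 0, 0, 0, 0, 0, 0])

```text
clock: 16.18
eef_pos: [0.4948, -0.301, 0.0224]
tool_rot: [-90.0, 0.0, -23.9]
ft_force: [0.8, 0.5, -0.3]
finger_gap: 0.782
```

Call:
carry_out(commands=[0.2, 0, -5, 0, 0, 0, 0, 0.2, 0, -10, 0, 0, 0, 0, 0.2, 0, -20, 0, 0, 0, 0, 0.2, 0, -30, 0, 0, 0, 0, 0.2, 0, -35, 0, 0, 0, 0, 0.2, 0, -35, 0, 0, 0, 0, 0.2, 0, -35, 0, 0, 0, 0, 0.2, 0, -18, 0, 0, 0, 0, 0.2, 0, 0, 0, 0, 0, 0])

```text
clock: 16.93
eef_pos: [0.4977, -0.3023, 0.2164]
tool_rot: [-90.1, -0.6, -23.9]
ft_force: [-0.2, -1.0, 0.1]
finger_gap: 0.8
```

```bash
python3 st.py
python3 - <<'E'
from h import *
import cv2
c="scene"
im=r.camera(c);cv2.imwrite(f"pics/{c}5.png",cv2.resize(im[130:280,300:500],None,fx=4,fy=4,interpolation=cv2.INTER_CUBIC))
E
```

```text
16.9333 [ 0.4977 -0.3023  0.2164] [-90.1  -0.6 -23.9] [-0.2 -1.   0.1] [-0.018 -0.019  0.022] 0.8
```

View pics/scene5.png

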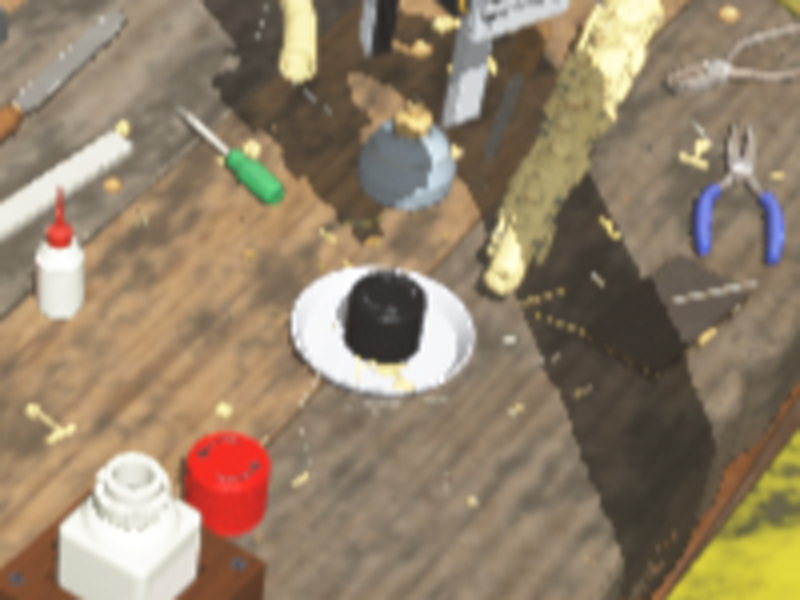

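The cap sits upright in the middle of the dish at crop (385,315), and everything else is unmoved. Next is the spout.

Call:
carry_out(commands=[0.5, 0, 0, 0, 0, -5.2, 0, 0.5, 0, 0, 0, 0, -5.2, 0, 0.5, 0, 0, 0, 0, 0, 0])

```text
clock: 17.23
eef_pos: [0.4938, -0.3006, 0.2094]
tool_rot: [-89.9, 0.1, -13.4]
ft_force: [0.2, -0.3, -0.8]
finger_gap: 0.626
```

```bash
cat > rel.py <<'E'
import sys
from h import *
from scipy.spatial.transform import Rotation as Ro
s=r.state();R=Ro.from_euler("xyz",s["tool_rot"],degrees=True)
t=np.array([float(a) for a in sys.argv[1:4]]);yaw=float(sys.argv[4])
print("shift mm",(R.inv().apply(t-s["eef_pos"])*1e3).round(1),"turn",(R.inv()*Ro.from_euler("xyz",[-90,0,yaw],degrees=True)).as_rotvec(degrees=True).round(1),s["eef_pos"].round(4),s["tool_rot"].round(1),s["ft_force"].round(1),s["ft_torque"].round(2),s["clock"])
E
python3 rel.py .5156 .3243 .2 -13.5
python3 - <<'E'
from fit import *
for c in("scene","top"):
    r.camera(c)
    for n,g,sec in(("spout",(.5156,.3243),[(.034,.016),(.038,.016),(.038,.009),(.061,.009),(.093,.004)]),):
        for d in r.regions_of(c,n)[:4]:
            ys,xs=np.where(d["mask"]);e=proj(c,[*g,.05])-[xs.mean(),ys.mean()]
            if np.hypot(*e)<10: print(c,fit(c,d["mask"],*g,sec))
E
```

```text
shift mm [-123.2   10.2  613. ] turn [-0.1  0.1 -0.1] [ 0.4938 -0.3006  0.2094] [-89.9   0.1 -13.4] [ 0.2 -0.3 -0.8] [-0.01 -0.08 -0.06] 17.2333
scene (array([515.9, 321.2]), np.float64(0.028), 235)
```

Call:
carry_out(commands=[0.5, -3.4, 0, 17, 0, 0, 0, 0.5, -6.8, 0, 34, 0, 0, 0, 0.5, -6.8, 0, 34, 0, 0, 0, 0.5, -6.8, 0, 34, 0, 0, 0, 0.5, -6.8, 0, 34, 0, 0, 0, 0.5, -6.8, 0, 34, 0, 0, 0, 0.5, -6.8, 0, 34, 0, 0, 0, 0.5, -6.8, 0, 34, 0, 0, 0, 0.5, -6.8, 0, 34, 0, 0, 0, 0.5, -6.8, 0, 34, 0, 0, 0, 0.5, -6.8, 0, 34, 0, 0, 0, 0.5, -6.8, 0, 34, 0, 0, 0, 0.5, -6.8, 0, 34, 0, 0, 0, 0.5, -6.8, 0, 34, 0, 0, 0, 0.5, -6.8, 0, 34, 0, 0, 0, 0.5, -6.8, 0, 34, 0, 0, 0, 0.5, -6.8, 0, 34, 0, 0, 0, 0.5, -6.8, 0, 34, 0, 0, 0, 0.5, -3.4, 0, 17, 0, 0, 0, 0.5, 0, 0, 0, 0, 0, 0])

```text
clock: 19.1
eef_pos: [0.5169, 0.3287, 0.2103]
tool_rot: [-89.8, 0.1, -13.2]
ft_force: [-0.5, 0.2, 0.2]
finger_gap: 0.5
```

```bash
python3 rel.py .5157 .3243 .135 -13.5
```

```text
shift mm [-0.1 75.2 -4.8] turn [-0.2  0.3 -0.1] [0.5169 0.3287 0.2103] [-89.8   0.1 -13.2] [-0.5  0.2  0.2] [-0.01 -0.03 -0.05] 19.1
```

Call:
carry_out(commands=[0.5, 0, 15, -1.5, 0, 0.3, 0, 0.5, 0, 25, -1, 0, 0, 0, 0.5, 0, 25, 0, 0, 0, 0, 0.5, 0, 12, 0, 0, 0, 0, 0.5, 0, 0, 0, 0, 0, 0, 0.5, 0, 0, 0, 0, 0, 0])

```text
clock: 19.6
eef_pos: [0.5182, 0.3195, 0.1335]
tool_rot: [-90.1, 0.0, -13.9]
ft_force: [0.1, -0.2, 0.6]
finger_gap: 0.499
```

```bash
python3 rel.py .5157 .3243 .041 -13.5
python3 - <<'E'
from fit import *
for c in("scene","top"):
    im=r.camera(c); u,v=proj(c,r.state()["eef_pos"]).astype(int); v+=15*(c=="scene")
    cv2.imwrite(f"pics/{c}6.png",cv2.resize(im[v-50:v+50,u-65:u+65],None,fx=6,fy=6,interpolation=cv2.INTER_CUBIC)); print(c,u,v)
E
```

```text
shift mm [-3.5 92.5  4.2] turn [ 0.1 -0.4 -0. ] [0.5182 0.3195 0.1335] [-90.1   0.  -13.9] [ 0.1 -0.2  0.6] [ 0.03 -0.09  0.05] 19.6
scene 230 346
top 161 268
```

View pics/scene6.png

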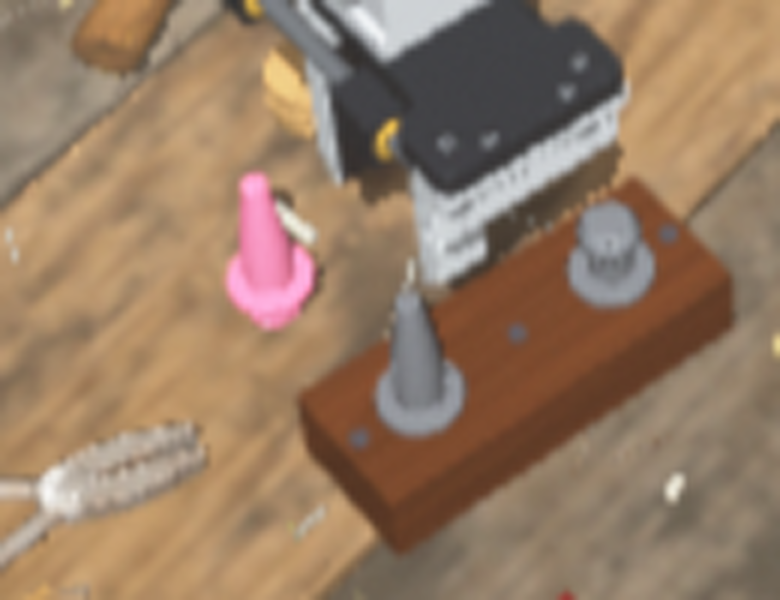

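View pics/top6.png

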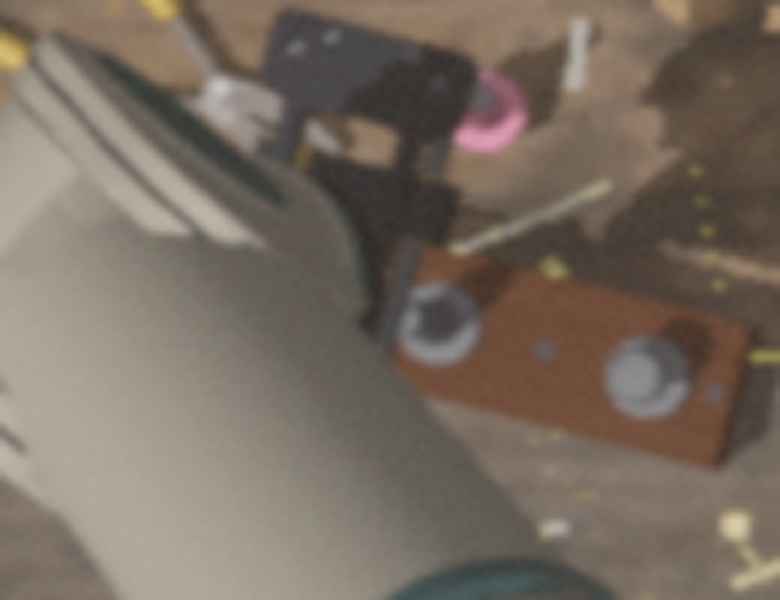

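```bash
python3 - <<'E'
from h import *
a=(165+420/6-.4,296+393/6-.4);b=(96+438/6-.4,218+322/6-.4)
print(atz("scene",a,.0375),atz("top",b,.0375),tri(a,b))
a=(165+408/6-.4,296+295/6-.4)
print(atz("scene",a,.093))
E
python3 rel.py .5160 .3243 .071 -13.5
```

```text
[0.51429377 0.32275217 0.0375    ] [0.51558799 0.32639116 0.0375    ] [0.51424115 0.32484776 0.04038269]
[0.51609687 0.32076348 0.093     ]
shift mm [-3.9 63.9  2.8] turn [-0.1 -0.3  0.1] [0.519  0.3205 0.1349] [-89.9  -0.1 -13.8] [0.5 0.3 0.1] [ 0.   -0.09 -0.03] 19.7
```

The scene view shows the grey spout with its flange at about (235,361) and the stopper to its right; the pink look-alike is apart from them. Top and scene agree on about (0.5155, 0.3243).

Call:
carry_out(commands=[0.5, -2, 0, 1.5, 0, -0.3, 0, 0.5, -2, 12, 1.5, 0, 0, 0, 0.5, 0, 12, 0, 0, 0, 0, 0.5, 0, 6, 0, 0, 0, 0, 0.5, 0, 0, 0, 0, 0, 0, 0.5, 0, 0, 0, 0, 0, 0, 0.5, 0, 0, 0, 0, 0, 0])

```text
clock: 20.28
eef_pos: [0.515, 0.3241, 0.1035]
tool_rot: [-90.0, 0.0, -13.5]
ft_force: [-0.6, 0.9, 0.3]
finger_gap: 0.496
```

```bash
python3 rel.py .5155 .3243 .041 -13.5
```

```text
shift mm [ 0.4 62.5  0.3] turn [-0.  0. -0.] [0.515  0.3241 0.1035] [-90.    0.  -13.5] [-0.6  0.9  0.3] [-0.04 -0.05  0.  ] 20.2833
```

Call:
carry_out(commands=[0.5, 0, 8, 0, 0, 0, 0, 0.5, 0, 16, 0, 0, 0, 0, 0.5, 0, 18, 0, 0, 0, 0, 0.5, 0, 12, 0, 0, 0, 0, 0.5, 0, 6, 0, 0, 0, 0, 0.5, 0, 2, 0, 0, 0, 0, 0.5, 0, 0, 0, 0, 0, 0, 0.5, 0, 0, 0, 0, 0, 0])

```text
clock: 20.95
eef_pos: [0.5154, 0.3244, 0.0421]
tool_rot: [-89.9, -0.0, -13.5]
ft_force: [0.1, 0.2, -0.1]
finger_gap: 0.499
```

```bash
python3 rel.py .5155 .3243 .041 -13.5
python3 - <<'E'
from fit import *
for c in("scene",):
    im=r.camera(c); u,v=proj(c,r.state()["eef_pos"]).astype(int)
    cv2.imwrite(f"pics/{c}7.png",cv2.resize(im[v-50:v+50,u-65:u+65],None,fx=6,fy=6,interpolation=cv2.INTER_CUBIC)); print(c,u,v)
E
```

```text
shift mm [ 0.2  1.1 -0.1] turn [-0.1  0.   0. ] [0.5154 0.3244 0.0421] [-89.9  -0.  -13.5] [ 0.1  0.2 -0.1] [-0.08 -0.11  0.02] 20.95
scene 233 360
```

View pics/scene7.png

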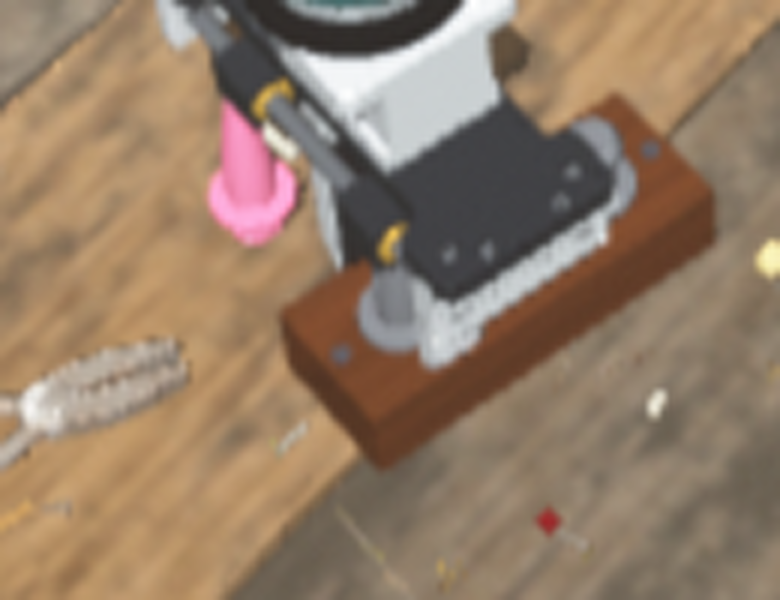

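The spout at about (395,310) in the crop lies between the fingers, and the stopper is clear of them. Close.

Call:
carry_out(commands=[0.6, 0, 0.7, 0, 0, 0, 0, 0.7, 0, 0, 0, 0, 0, 0, 0.8, 0, 0, 0, 0, 0, 0, 0.9, 0, 0, 0, 0, 0, 0, 0.9, 0, 0, 0, 0, 0, 0, 0.9, 0, 0, 0, 0, 0, 0, 0.9, 0, 0, 0, 0, 0, 0], newtons=30)

```text
clock: 21.58
eef_pos: [0.5151, 0.3241, 0.0411]
tool_rot: [-90.0, -0.0, -13.5]
ft_force: [0.4, -0.4, 1.6]
finger_gap: 0.184
```

```bash
python3 rel.py .5155 .3243 .041 -13.5
```

```text
shift mm [0.4 0.1 0.3] turn [-0. -0.  0.] [0.5151 0.3241 0.0411] [-90.   -0.  -13.5] [ 0.4 -0.4  1.6] [-0.12 -0.02 -0.02] 21.5833
```

Call:
carry_out(commands=[0.9, 0, -5, 0, 0, 0, 0, 0.9, 0, -10, 0, 0, 0, 0, 0.9, 0, -20, 0, 0, 0, 0, 0.9, 0, -25, 0, 0, 0, 0, 0.9, 0, -28, 0, 0, 0, 0, 0.9, 0, -28, 0, 0, 0, 0, 0.9, 0, -25, 0, 0, 0, 0, 0.9, 0, -14, 0, 0, 0, 0, 0.9, 0, -5, 0, 0, 0, 0, 0.9, 0, 0, 0, 0, 0, 0])

```text
clock: 22.42
eef_pos: [0.5156, 0.3245, 0.2028]
tool_rot: [-89.9, -0.1, -13.5]
ft_force: [-0.4, 0.4, -0.8]
finger_gap: 0.186
```

```bash
python3 rel.py .4906 .0066 .2 -13.5
python3 - <<'E'
from fit import *
for c in("scene",):
    im=r.camera(c); u,v=proj(c,r.state()["eef_pos"]).astype(int)
    cv2.imwrite(f"pics/{c}8.png",cv2.resize(im[v-50:v+50,u-65:u+65],None,fx=6,fy=6,interpolation=cv2.INTER_CUBIC)); print(c,u,v)
E
```

```text
shift mm [  50.     2.2 -315. ] turn [-0.1 -0.   0.1] [0.5156 0.3245 0.2028] [-89.9  -0.1 -13.5] [-0.4  0.4 -0.8] [-0.09 -0.03  0.  ] 22.4167
scene 227 313
```

View pics/scene8.png

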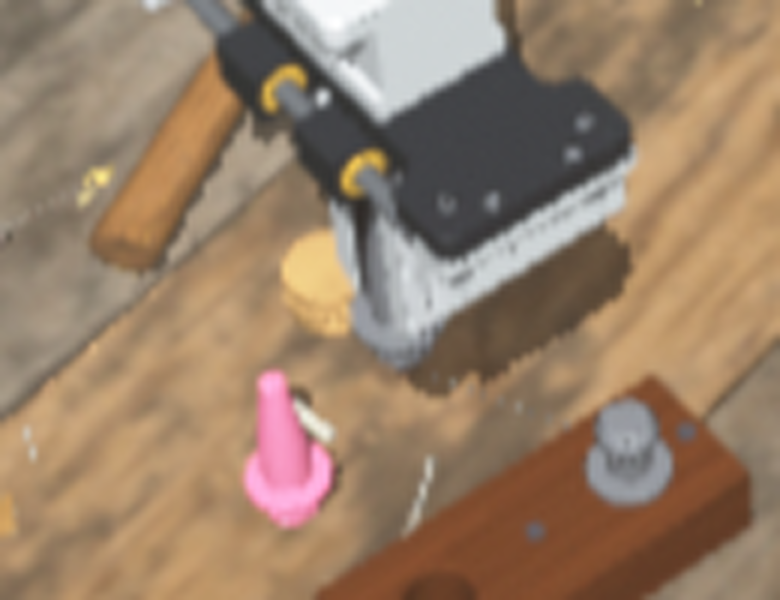

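Run:
```python
from fit import *
s=r.state();e=s["eef_pos"];o=e[2]-.0261
c="scene";im=r.camera(c);u,v=proj(c,e).astype(int);S=14
k=cv2.resize(im[v-18:v+22,u-28:u+28],None,fx=S,fy=S,interpolation=cv2.INTER_CUBIC)
for z,q,col in((.019,.016,(0,0,255)),(.023,.016,(0,255,255)),(.023,.009,(0,255,0)),(0,.007,(255,0,0))):
    P=np.array([(proj(c,p)-[u-28,v-18]+.5)*S for p in cyl(e[0],e[1],[(o+z,q)])[0]]).astype(int)
    cv2.polylines(k,[P],True,col,1)
cv2.imwrite("pics/s9.png",k)
```

```text
(no output)
```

View pics/s9.png

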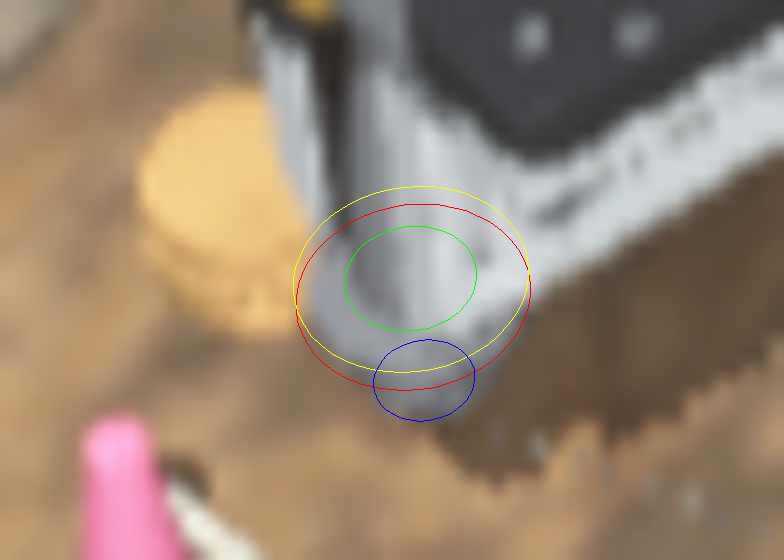

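Call:
carry_out(commands=[0.9, 2, 0, -14, 0, 0, 0, 0.9, 4.5, 0, -28, 0, 0, 0, 0.9, 4.5, 0, -28, 0, 0, 0, 0.9, 4.5, 0, -28, 0, 0, 0, 0.9, 4.5, 0, -28, 0, 0, 0, 0.9, 4.5, 0, -28, 0, 0, 0, 0.9, 4.5, 0, -28, 0, 0, 0, 0.9, 4.5, 0, -28, 0, 0, 0, 0.9, 4.5, 0, -28, 0, 0, 0, 0.9, 4.5, 0, -28, 0, 0, 0, 0.9, 4.5, 0, -28, 0, 0, 0, 0.9, 3, 0, -20, 0, 0, 0, 0.9, 0, 0, 0, 0, 0, 0, 0.9, 0, 0, 0, 0, 0, 0, 0.9, 0, 0, 0, 0, 0, 0])

```text
clock: 23.77
eef_pos: [0.4896, 0.0075, 0.2004]
tool_rot: [-90.0, 0.1, -13.5]
ft_force: [0.0, -0.3, -1.3]
finger_gap: 0.185
```

```bash
python3 rel.py .4906 .0066 .175 -13.5
```

```text
shift mm [ 1.2 25.4 -0.7] turn [-0.   0.  -0.1] [0.4896 0.0075 0.2004] [-90.    0.1 -13.5] [ 0.  -0.3 -1.3] [-0.   -0.05  0.04] 23.7667
```

Call:
carry_out(commands=[0.9, 1, 8, -0.7, 0, 0, 0, 0.9, 0, 12, 0, 0, 0, 0, 0.9, 0, 6, 0, 0, 0, 0, 0.9, 0, 0, 0, 0, 0, 0, 0.9, 0, 0, 0, 0, 0, 0])

```text
clock: 24.18
eef_pos: [0.4907, 0.0069, 0.1744]
tool_rot: [-90.0, 0.1, -13.4]
ft_force: [0.5, -0.1, 0.0]
finger_gap: 0.181
```

```bash
python3 rel.py .4906 .0066 .16 -13.5
python3 - <<'E'
from fit import *
s=r.state();e=s["eef_pos"];o=e[2]-.0261
c="scene";im=r.camera(c);u,v=proj(c,e).astype(int);S=12
k=cv2.resize(im[v-18:v+30,u-32:u+32],None,fx=S,fy=S,interpolation=cv2.INTER_CUBIC)
for z,q,col in((o+.023,.016,(0,255,255)),(o,.007,(255,0,0)),(.132,.017,(0,0,255)),(.132,.012,(0,255,0))):
    P=np.array([(proj(c,p)-[u-32,v-18]+.5)*S for p in cyl(.4906,.0066,[(z,q)])[0]]).astype(int)
    cv2.polylines(k,[P],True,col,1)
cv2.imwrite("pics/s10.png",k)
E
```

```text
shift mm [-0.  14.4 -0.3] turn [-0.   0.1 -0.1] [0.4907 0.0069 0.1744] [-90.    0.1 -13.4] [ 0.5 -0.1  0. ] [-0.   -0.08  0.01] 24.1833
```

View pics/s10.png

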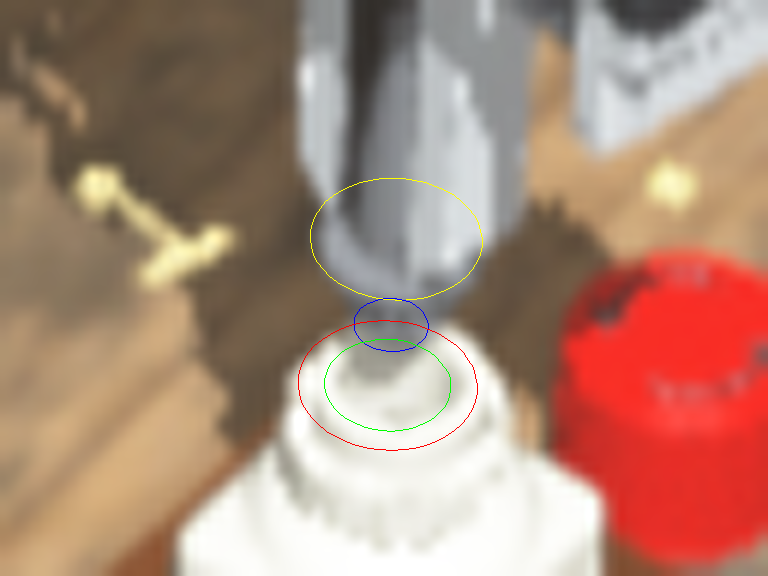

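The spout nose is right above the bore; rim and spout are offset by the same roughly +1 px camera bias from my predicted outlines. Insert.

Call:
carry_out(commands=[0.9, 0, 6, 0, 0, 0, 0, 0.9, 0, 6, 0, 0, 0, 0, 0.9, 0, 5, 0, 0, 0, 0, 0.9, 0, 3, 0, 0, 0, 0, 0.9, 0, 0, 0, 0, 0, 0])

```text
clock: 24.65
eef_pos: [0.4905, 0.006, 0.1541]
tool_rot: [-90.0, 0.1, -13.5]
ft_force: [-0.2, 0.2, 0.3]
finger_gap: 0.183
```

```bash
python3 rel.py .4906 .0066 .139 -13.5
```

```text
shift mm [ 0.  15.1  0.6] turn [ 0.   0.  -0.1] [0.4905 0.006  0.1541] [-90.    0.1 -13.5] [-0.2  0.2  0.3] [-0.03 -0.11 -0.05] 24.65
```

Call:
carry_out(commands=[0.9, 0, 2, 0.4, 0, 0, 0, 0.9, 0, 3, 0, 0, 0, 0, 0.9, 0, 2, 0, 0, 0, 0, 0.9, 0, 0, 0, 0, 0, 0])

```text
clock: 24.98
eef_pos: [0.4909, 0.0065, 0.1475]
tool_rot: [-90.0, 0.0, -13.5]
ft_force: [1.3, -0.6, -0.6]
finger_gap: 0.186
```

Call:
carry_out(commands=[0.9, 0, 2, 0, 0, 0, 0, 0.9, 0, 2, 0, 0, 0, 0, 0.9, 0, 0, 0, 0, 0, 0])

```text
clock: 25.23
eef_pos: [0.491, 0.0065, 0.1436]
tool_rot: [-90.0, 0.0, -13.5]
ft_force: [0.4, 0.9, 0.4]
finger_gap: 0.183
```

```bash
python3 rel.py .4906 .0066 .139 -13.5
```

```text
shift mm [-0.4  4.6  0. ] turn [ 0.  0. -0.] [0.491  0.0065 0.1436] [-90.    0.  -13.5] [0.4 0.9 0.4] [-0.03 -0.14  0.02] 25.2333
```

Call:
carry_out(commands=[0.9, 0, 1.5, 0, 0, 0, 0, 0.9, 0, 1.5, 0, 0, 0, 0, 0.9, 0, 0, 0, 0, 0, 0])

```text
clock: 25.48
eef_pos: [0.491, 0.0065, 0.1406]
tool_rot: [-90.0, 0.0, -13.5]
ft_force: [0.6, 0.2, -0.9]
finger_gap: 0.186
```

Call:
carry_out(commands=[0.9, 0, 1, 0, 0, 0, 0, 0.9, 0, 0, 0, 0, 0, 0])

```text
clock: 25.65
eef_pos: [0.4911, 0.0065, 0.1398]
tool_rot: [-90.0, 0.0, -13.5]
ft_force: [-1.5, -0.4, -0.3]
finger_gap: 0.183
```

Call:
carry_out(commands=[0.9, 0, 1, 0, 0, 0, 0, 0.9, 0, 0, 0, 0, 0, 0])

```text
clock: 25.82
eef_pos: [0.4913, 0.0065, 0.139]
tool_rot: [-90.0, -0.0, -13.5]
ft_force: [-0.4, 0.9, 1.4]
finger_gap: 0.183
```

Call:
carry_out(commands=[0.9, 0, 1, 0, 0, 0, 0, 0.9, 0, 0, 0, 0, 0, 0])

```text
clock: 25.98
eef_pos: [0.4914, 0.0065, 0.1389]
tool_rot: [-90.0, -0.1, -13.5]
ft_force: [-1.7, -1.2, 10.3]
finger_gap: 0.182
```

Call:
carry_out(commands=[0.9, 0, 1, 0, 0, 0, 0, 0.9, 0, 0, 0, 0, 0, 0])

```text
clock: 26.15
eef_pos: [0.4915, 0.0066, 0.1389]
tool_rot: [-90.0, -0.1, -13.5]
ft_force: [-3.5, -0.1, 20.6]
finger_gap: 0.185
```

```bash
python3 rel.py .4906 .0066 .139 -13.5
```

```text
shift mm [-0.9 -0.1 -0.2] turn [ 0.  -0.   0.1] [0.4915 0.0066 0.1389] [-90.   -0.1 -13.5] [-3.5 -0.1 20.6] [-0.16  1.11 -0.04] 26.15
```

Call:
carry_out(commands=[0.9, -0.3, -1, 0, 0, 0, 0, 0.9, 0, -1, 0, 0, 0, 0, 0.9, 0, 0, 0, 0, 0, 0, 0.7, 0, 0, 0, 0, 0, 0, 0.5, 0, 0, 0, 0, 0, 0, 0.5, 0, 0, 0, 0, 0, 0, 0.5, 0, 0, 0, 0, 0, 0])

```text
clock: 26.73
eef_pos: [0.4908, 0.0066, 0.1386]
tool_rot: [-90.0, 0.0, -13.5]
ft_force: [-0.3, 0.1, -0.3]
finger_gap: 0.433
```

```bash
python3 rel.py .4906 .0066 .139 -13.5;python3 - <<'E'
from fit import *
c="scene";im=r.camera(c)
cv2.imwrite("pics/s11.png",cv2.resize(im[200:300,270:400],None,fx=6,fy=6,interpolation=cv2.INTER_CUBIC))
E
```

```text
shift mm [-0.2 -0.4  0. ] turn [ 0. -0. -0.] [0.4908 0.0066 0.1386] [-90.    0.  -13.5] [-0.3  0.1 -0.3] [-0.03 -0.05  0.02] 26.7333
```

View pics/s11.png

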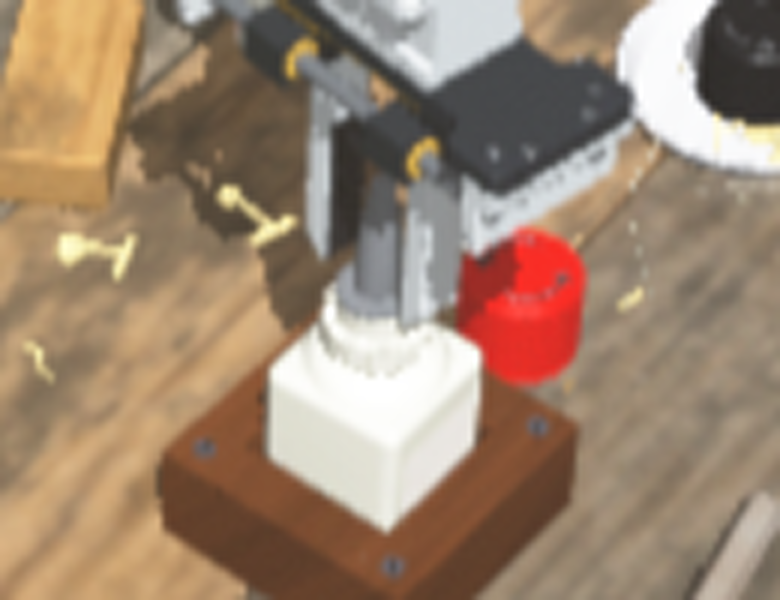

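The spout is seated with its flange on the neck rim, at (380,300) in the crop, and the fingers are open around it. Retreat straight up.

Call:
carry_out(commands=[0.4, 0, -5, 0, 0, 0, 0, 0.4, 0, -10, 0, 0, 0, 0, 0.4, 0, -18, 0, 0, 0, 0, 0.4, 0, -22, 0, 0, 0, 0, 0.4, 0, -22, 0, 0, 0, 0, 0.4, 0, -20, 0, 0, 0, 0, 0.4, 0, -10, 0, 0, 0, 0, 0.4, 0, 0, 0, 0, 0, 0, 0.4, 0, 0, -30, 0, 0, 0, 0.4, 0, 0, -35, 0, 0, 0, 0.4, 0, 0, -35, 0, 0, 0, 0.4, 0, 0, -35, 0, 0, 0, 0.4, 0, 0, -20, 0, 0, 0, 0.4, 0, 0, 0, 0, 0, 0])

```text
clock: 27.95
eef_pos: [0.4522, -0.1493, 0.2446]
tool_rot: [-90.1, 0.2, -14.0]
ft_force: [-0.4, 0.6, 0.1]
finger_gap: 0.597
```

```bash
python3 st.py;python3 - <<'E'
from fit import *
im=r.camera("scene")
cv2.imwrite("pics/s12.png",cv2.resize(im[150:400,180:440],None,fx=3,fy=2.4,interpolation=cv2.INTER_CUBIC))
im=r.camera("top")
cv2.imwrite("pics/t12.png",cv2.resize(im[200:340,140:480],None,fx=2.3,fy=2.3,interpolation=cv2.INTER_CUBIC))
E
```

```text
27.95 [ 0.4522 -0.1493  0.2446] [-90.1   0.2 -14. ] [-0.4  0.6  0.1] [-0.064 -0.087  0.007] 0.597
```

View pics/s12.png

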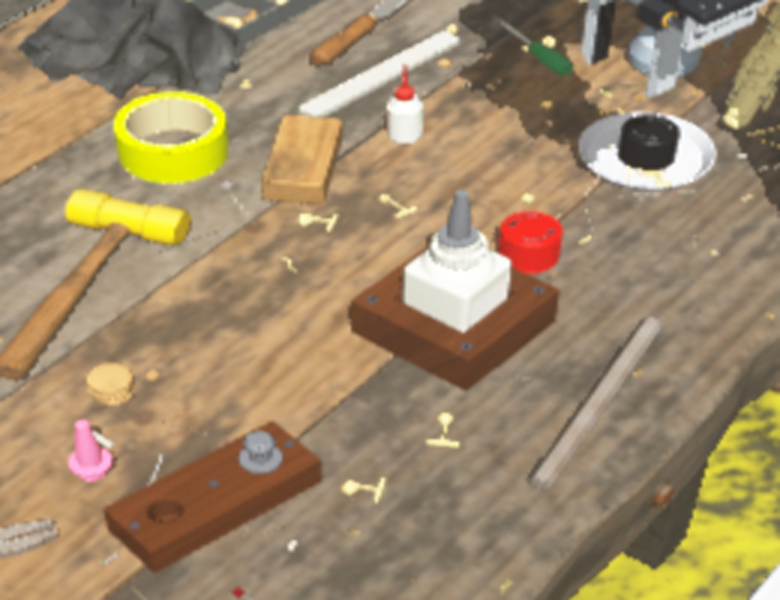

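View pics/t12.png

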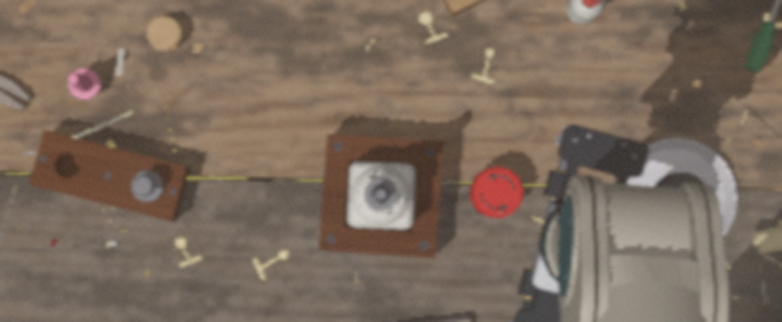

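The spout stands upright and fully home in the bottle at (458,235) in the scene crop. The cap is right way up in the dish at (650,140). The stopper, both look-alikes, the oil bottle and the pads are where they were, and the arm is clear.

```bash
python3 -c "
from cell import r
print(r.sign_off())"
```

```text
the job is handed in; nothing more can be done
None
```

The bottle is ready for use: the cap is right way up in the dish and the spout is fully home in the open neck. I handed the job in at about 28 s of the 64 s allowed.

- **Cap:** I pressed it with 20–24 N and turned it anticlockwise about 70 degrees until the stop was felt, at about 0.5 N m. I eased off the turn, lifted the cap off and set it down in the middle of the dish.
- **Lifting problem:** on the first lift the wrist read about −3.6 N. That is close to the weight of the bottle plus the cap, so the cap may briefly have lifted the bottle 1–2 mm, because it still had about 0.2 N m of twist against the stop. I lowered it, released the twist and lifted again. The pull then stayed at about 1 N or less.
- **Spout:** I pushed it home until it met a hard stop with the tool at 138.9 mm, where 139.1 mm was expected. The push reached about 20 N, then I let go and backed away.
- **Last pictures:** the spout is upright with its flange on the neck rim, and the bottle is seated in the well. The stopper, the pink and red look-alikes, the oil bottle and the pads look unmoved. The arm touches nothing, and the wrist force is near zero.
- **Camera disagreement:** the two cameras differed by 4–6 mm in y. I used their average, and the forces felt at contact agreed with it.

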